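# Clear the tool board and lay out the chisels

## Task

Take the scraper block from its mat and scrape every rock chip off the steel tool board, over its open front edge into the trough, using the block and not the fingers; only when the plate is clean, lay all the chisels flat on it, side by side without touching, in line with the board's sides, wholly on the plate and every cutting end towards the back rim. Stand the scraper block upright in the middle of its mat again, and leave the rock specimens, the wooden case and the hand lens where they are.

Things in the scene. Friction and masses are not known exactly. Their poses are not given: they have to be found in the camera images.
- board: tool board, fixed: timber base topped by a smooth steel plate 220 mm (x) by 300 mm (y), top face 50 mm above the bench. A rim 10 mm thick stands 14 mm above the plate at the back (inner face x = +110 mm) and sides (y = +-150 mm); the front edge (x = -110 mm) is open to the trough. Origin: on the bench under the plate's middle; x points from trough to back rim, z up
- back_rim (a point): middle of the top of the board's back rim, 115 mm along x from its origin and 64 mm above the bench
- trough (a point): middle of the floor of the grey sheet-steel chip trough, fixed to the board below its open front edge; inside 76 mm (board x, -186 to -110 mm) by 312 mm (y), floor 3 mm and walls 36 mm above the bench
- mat: thin black rubber mat on the bench, fixed, 80 mm (x) by 180 mm (y), 4 mm thick, where the scraper block lives; origin at the centre of its underside
- scraper_mid (a point): middle (35 mm above its sole) of the loose scraper block, upright on the mat at first: wood with a flat rubber sole, 140 mm wide (y), 36 mm thick (x), 25 mm high, with a central grip rib 110 mm long (y) and 24 mm thick (x) reaching 70 mm above the sole; 0.18 to 0.29 kg; z up out of the rib
- chisel1_mid (a point): middle (half-way along and up, 8 mm) of a loose steel cold chisel lying on the bench, 150 mm long: black shank 16 mm square, a 28 mm wide flat cutting edge (bright, last 44 mm), small bright head at the other end; 0.2 to 0.35 kg, balanced near its middle; x points along it to the cutting end, z up. May be absent
- chisel2_mid (a point): middle (half-way along and up, 8 mm) of a loose steel cold chisel lying on the bench, 150 mm long: black shank 16 mm square, a 28 mm wide flat cutting edge (bright, last 44 mm), small bright head at the other end; 0.2 to 0.35 kg, balanced near its middle; x points along it to the cutting end, z up. May be absent
- chisel3_mid (a point): middle (half-way along and up, 8 mm) of a loose steel cold chisel lying on the bench, 150 mm long: black shank 16 mm square, an 18 mm wide flat cutting edge (bright, last 44 mm), small bright head at the other end; 0.2 to 0.35 kg, balanced near its middle; x points along it to the cutting end, z up. May be absent
- chisel4_mid (a point): middle (half-way along and up, 8 mm) of a loose steel cold chisel lying on the bench, 150 mm long: black shank 16 mm square, a point, tapering to 7 mm square (bright, last 44 mm), small bright head at the other end; 0.2 to 0.35 kg, balanced near its middle; x points along it to the cutting end, z up. May be absent
- chip1_mid (a point): middle of a loose dark grey chip of rock lying on the steel plate, about 25 to 30 by 19 to 24 mm and 10 to 13 mm thick, 18 g. May be absent
- chip2_mid (a point): middle of a loose dark grey chip of rock lying on the steel plate, about 25 to 30 by 19 to 24 mm and 10 to 13 mm thick, 18 g. May be absent
- chip3_mid (a point): middle of a loose dark grey chip of rock lying on the steel plate, about 25 to 30 by 19 to 24 mm and 10 to 13 mm thick, 18 g. May be absent
- chip4_mid (a point): middle of a loose dark grey chip of rock lying on the steel plate, about 25 to 30 by 19 to 24 mm and 10 to 13 mm thick, 18 g. May be absent
- chip5_mid (a point): middle of a loose dark grey chip of rock lying on the steel plate, about 25 to 30 by 19 to 24 mm and 10 to 13 mm thick, 18 g. May be absent
- chip6_mid (a point): middle of a loose dark grey chip of rock lying on the steel plate, about 25 to 30 by 19 to 24 mm and 10 to 13 mm thick, 18 g. May be absent
- chip7_mid (a point): middle of a loose dark grey chip of rock lying on the steel plate, about 25 to 30 by 19 to 24 mm and 10 to 13 mm thick, 18 g. May be absent
- stone_dark: bystander, loose: dark rock specimen about 110 x 85 x 75 mm behind the board; origin at its underside
- stone_pale: bystander, loose: brownish rock specimen about 85 x 100 x 60 mm behind the board; origin at its underside
- case: bystander, loose: flat closed wooden specimen case, 150 x 210 x 34 mm; origin at its underside
- lens: bystander, loose: round hand lens 68 mm across with a black handle, 10 mm thick; origin at its underside
Not all that is in view belongs to the job. Leave any purple or white look-alike of the part that bears chisel1_mid alone.

How it is judged:
By the outcome, as a careful person would: the job done as asked, in the order asked, and still so for the second after the job is handed in, with the robot touching nothing.
Of chisel1, chisel2, chisel3, chisel4 only 2 to 4 are there at a start; the rules pass over those that are not, and their reading is None.
Of chip1, chip2, chip3, chip4, chip5, chip6, chip7 only 5 to 7 are there at a start; the rules pass over those that are not, and their reading is None.
At some moment in a run one of chisel1, chisel2, chisel3, chisel4 may be knocked a few centimetres aside while the robot is not near it.
Once in a run the grip may slacken for a moment while it holds something.
It also fails if it takes over 210 s, if anything falls off the work surface, if the arm or the gripper's body presses on something with over 40 N, if the wrist force passes 120 N, or if a joint passes its speed limit or range.

## Robot

A 6-joint arm with a two-finger parallel gripper is mounted at the origin on the work surface. World frame = base frame: x ahead of the robot, y to its left, z up, the work surface at z = 0. Lengths are in m, angles in rad, forces in N, time in s.
With the tool pointing down it reaches from about 0.325 to 0.925 m from the base axis. Payload 3.1 kg.
Tool frame: the origin (TCP) lies on the centre line of the jaws, within the pads' length; the fingertips stand 17 mm ahead of it and the grasp point (between the pads) lies 2 mm behind it; z points along the fingers, y is the line along which they close (so a half turn about z gives the same grasp; the last joint's range is limited). The gripper opens to 85 mm and grips with 20 to 120 N. Pads are 22 mm wide; open, the fingers measure 114 mm over their backs; the gripper's body (76 mm by 85 mm) begins 54 mm behind the grasp point. The pads swing forward as they close: fully open they stand 13 mm farther back than shut.
Start: joints at [1.194, 0.217, 1.613, -0, 1.311, -0.112], TCP at [0.164, 0.603, 0.248] pointing down, gripper open.
Joint ranges: [-2.75, 2.75], [-0.78, 2.1], [0.31, 2.55], [-1.13, 4.27], [0.13, 2.63], [-2.58, 2.58]. Speed limits (rad/s): [2.79, 2.79, 3.14, 3.14, 3.14, 3.14].

## Interface

Orientations are given as a 3x3 rotation matrix whose columns are the frame's x, y, z axes.
In Python, from workcell import env gives the robot as it stands. The module is installed in compiled form; this text tells all that it offers.
- The arm moves only by the tool servo_tool, never from a script. Its argument "targets" is a list of rows, each a list of 7 numbers: the shift along the tool's x, y, z in mm, then the turn, a rotation vector about the tool's x, y, z in degrees, then the gripper's target within -1 to 1 (fully open at 1, half-way at 0, shut at -1). A call has exactly 8 rows; each row is the pose to reach, as a shift and turn from the pose commanded when the call began, along the tool's axes at that moment; what a row does not reach only later rows make up. A row lasts 1/12 s, in which the tool goes at most 41.7 mm and 7.16 degrees, less where a joint would pass 70% of its speed; a pose out of reach is approached as far as the arm can. A call with a gripper value outside its range is refused whole. The fingers move at their own pace and stop on an object; "grip_force" is the grip in N (left out, the last holds). Time passes only in rows, so rows that repeat a pose let the fingers close, or fill a call up. It gives the time, the measured TCP pose, the force, the opening and the grip force at its end, in the units of the state.
- env.sense(): the state, without advancing time (a new reading comes with each control period).
- env.get_image(name): name is "scene" or "top" or "wrist"; returns the picture (384x512x3 uint8, blue, green, red); there is no depth.
- env.camera_params(name): a dict with "camera_matrix" (3x3 intrinsics, pixels), "cam_to_world" (4x4, takes a point from camera to world coordinates); the wrist camera has in their place "mount" (4x4, takes a point from camera to tool coordinates, whose origin is the TCP and whose axes are the flange's). Camera axes: x right, y down, z forward; pixel columns grow to the right and rows downward; lengths in m; the calibration is good to about 2 mm. A picture is of the moment at which its call begins: read the wrist's pose just before it. camera_params takes no time and is no camera call.
- env.finish_job(): hands the job in; it is judged then, once.
The state is a dict: "time": time; "qpos": joint angles; "qvel": joint speeds; "joint_efforts": joint torques, N m; "eef_pos": TCP position; "eef_rot": TCP orientation; "wrist_force": force on the tool from outside, world axes, zero at the start; "torque": the same for the moment, N m; "opening": finger opening in m; "finger_force": force on a finger pad.
Only numpy, scipy, OpenCV 4.12 (cv2) and the standard library are available. Lean on these libraries where they do the work, as an engineer would, in place of code of your own. Each camera call takes 0.05 s, during which the arm holds its last target. There are 200 camera calls.

## Working session

There is one attempt and no reset: what is moved stays moved. The work goes in short steps, Python scripts to look and compute and a tool call to move; the robot and the scene stay as the last step left them, time stands still between calls to the robot, and variables do not carry over. Pictures are saved under pics/ and viewed, at most 14 in all, crops included, and the job is handed in when it is done.

Besides the shell and the picture viewer there is one more tool, called after ">>>" in YAML: its name, and indented under it one key for each argument. servo_tool: Moves the arm, as the interface text tells. Its arguments: {"type":"object","properties":{"targets":{"type":"array","items":{"type":"array","items":{"type":"number"}}},"grip_force":{"type":"number"}},"required":["targets"]}

```bash
mkdir -p pics; cat > h.py <<'E'
import numpy as np, cv2
from workcell import env
def cam(n):
    p=env.camera_params(n); K=np.array(p["camera_matrix"])
    if "cam_to_world" in p: T=np.array(p["cam_to_world"])
    else:
        s=env.sense(); W=np.eye(4); W[:3,:3]=s["eef_rot"]; W[:3,3]=s["eef_pos"]; T=W@np.array(p["mount"])
    return K,T
def ray(K,T,uv,z):
    uv=np.atleast_2d(np.array(uv,float)); d=np.c_[uv,np.ones(len(uv))]@np.linalg.inv(K).T@T[:3,:3].T
    o=T[:3,3]; return o+d*((z-o[2])/d[:,2])[:,None]
def proj(K,T,P):
    P=np.atleast_2d(P); q=(P-T[:3,3])@T[:3,:3]@K.T; return q[:,:2]/q[:,2:]
def shot(n,f=None):
    K,T=cam(n); im=np.array(env.get_image(n))
    if f: cv2.imwrite("pics/"+f,im)
    return im,K,T
E
python3 - <<'E'
from h import *
s=env.sense(); print({k:np.round(v,3) for k,v in s.items()})
a,K,T=shot("top"); print(K,T.round(3)); b,K,T=shot("scene"); print(T.round(3))
cv2.imwrite("pics/a.png",cv2.resize(a,(800,600),interpolation=2)); cv2.imwrite("pics/b.png",cv2.resize(b,(800,600)))
cv2.imwrite("pics/top0.png",a)
print(env.camera_params("wrist"))
E
```

```text
{'time': np.float64(0.0), 'qpos': array([ 1.194,  0.218,  1.615,  0.   ,  1.311, -0.112]), 'qvel': array([-0.001, -0.001,  0.001,  0.001,  0.001,  0.001]), 'joint_efforts': array([-1.0000e-03, -3.9685e+01, -3.0385e+01, -0.0000e+00,  1.0000e-02,
       -0.0000e+00]), 'eef_pos': array([0.163, 0.602, 0.247]), 'eef_rot': array([[-0.965,  0.262, -0.001],
       [ 0.262,  0.965, -0.002],
       [ 0.   , -0.002, -1.   ]]), 'wrist_force': array([-0.27 , -0.857,  0.191]), 'torque': array([ 0.01 , -0.017, -0.018]), 'finger_force': np.float64(0.0), 'opening': np.float64(0.086)}
[[412.29375639   0.         253.79677114]
 [  0.         412.29375639 196.9829194 ]
 [  0.           0.           1.        ]] [[-0.017 -0.983  0.18   0.254]
 [-1.     0.016 -0.007 -0.033]
 [ 0.004 -0.18  -0.984  1.456]
 [ 0.     0.     0.     1.   ]]
[[ 0.723  0.449 -0.525  1.117]
 [ 0.69  -0.489  0.533 -0.641]
 [-0.017 -0.748 -0.663  0.807]
 [ 0.     0.     0.     1.   ]]
{'camera_matrix': array([[277.27435733,   0.        , 259.00999337],
       [  0.        , 277.27435733, 192.26431108],
       [  0.        ,   0.        ,   1.        ]]), 'mount': array([[ 6.23402742e-04, -9.44672656e-01, -3.28014000e-01,
         8.28102863e-02],
       [ 9.99998232e-01,  6.92019102e-06,  1.88060365e-03,
        -6.51092793e-04],
       [-1.77428492e-03, -3.28014592e-01,  9.44670990e-01,
        -1.26489549e-01],
       [ 0.00000000e+00,  0.00000000e+00,  0.00000000e+00,
         1.00000000e+00]])}
```

View pics/a.png

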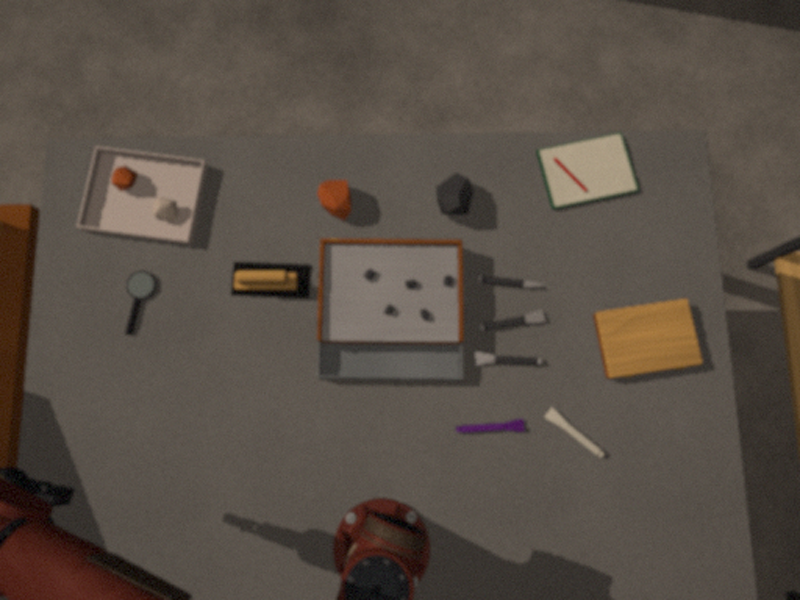

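View pics/b.png

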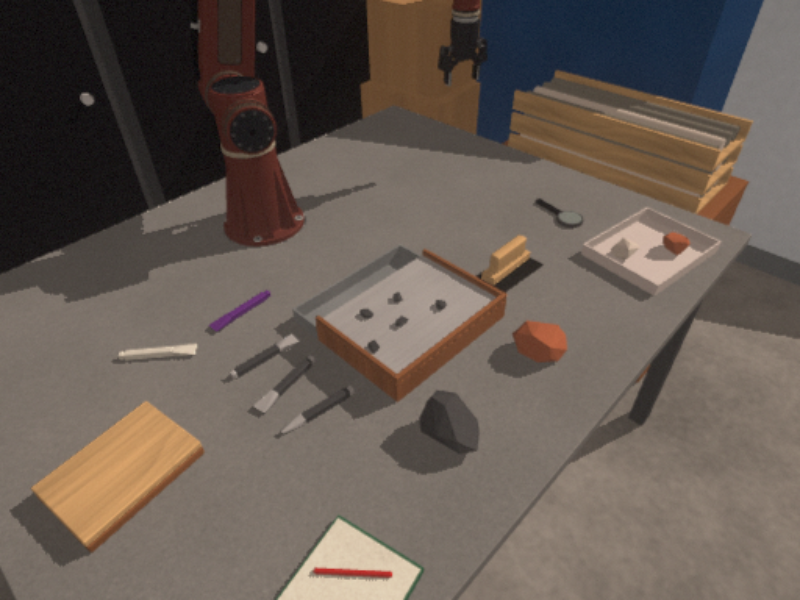

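The top view (800x600 scale) shows the board at about (391,290) with 5 chips. The scraper is on its mat at (268,280), with the rib along world y. There are three chisels, at (512,283) a point, (515,322) wide, and (510,359) wide or narrow with its edge facing the board. The purple and white look-alikes lie below them.

```bash
cat > m0.py <<'E'
from h import *
im=cv2.imread("pics/top0.png"); K,T=cam("top")
hsv=cv2.cvtColor(im,cv2.COLOR_BGR2HSV)
def comps(m,roi,amin):
    x0,y0,x1,y1=roi; mm=np.zeros_like(m); mm[y0:y1,x0:x1]=m[y0:y1,x0:x1]
    cs,_=cv2.findContours(mm,cv2.RETR_EXTERNAL,cv2.CHAIN_APPROX_NONE)
    return [c for c in cs if cv2.contourArea(c)>=amin]
g=hsv[...,2]; sat=hsv[...,1]
rim=((hsv[...,0]<15)&(sat>120)).astype(np.uint8)*255
for c in comps(rim,(195,145,305,225),50):
    r=cv2.minAreaRect(c); print("rim px",r); print(ray(K,T,cv2.boxPoints(r),.064).round(4))
pl=((g>105)&(sat<70)).astype(np.uint8)*255
for c in comps(pl,(200,150,300,225),300):
    r=cv2.minAreaRect(c); print("plate px",r); print(ray(K,T,cv2.boxPoints(r),.05).round(4))
blk=(g<45).astype(np.uint8)*255
for c in comps(blk,(140,160,202,200),30):
    r=cv2.minAreaRect(c); print("mat px",r); print(ray(K,T,cv2.boxPoints(r),.004).round(4))
ye=((hsv[...,0]<30)&(sat>90)&(g>70)).astype(np.uint8)*255
for c in comps(ye,(140,160,198,200),30):
    r=cv2.minAreaRect(c); print("scr px",r); print(ray(K,T,cv2.boxPoints(r),.074).round(4))
hsv2=g[150:225,200:300]; print(np.percentile(g[165:210,215:285],[5,25,50,75]))
ch=(g<85).astype(np.uint8)*255
for c in comps(ch,(208,160,294,214),12):
    M=cv2.moments(c); u=(M['m10']/M['m00'],M['m01']/M['m00']); print("chip",np.round(u,1),cv2.contourArea(c),ray(K,T,u,.056).round(4))
print("bench g",np.median(g[230:250,220:280]))
dk=(g<50).astype(np.uint8)*255
for c in comps(dk,(300,165,355,245),15):
    r=cv2.minAreaRect(c); print("shank",np.round(r[0],1),np.round(r[1],1),r[2],ray(K,T,r[0],.008).round(4))
E
python3 m0.py
python3 -c "
import cv2
im=cv2.imread('pics/top0.png')[140:250,140:355]; im=cv2.convertScaleAbs(im,alpha=1.6)
cv2.imwrite('pics/c.png',cv2.resize(im,None,fx=3.7,fy=3.7,interpolation=2))"
```

```text
rim px ((249.5, 185.5), (65.0, 93.0), 90.0)
[[ 0.6689  0.1322  0.064 ]
 [ 0.6639 -0.1933  0.064 ]
 [ 0.4346 -0.1853  0.064 ]
 [ 0.4397  0.1309  0.064 ]]
plate px ((251.738037109375, 187.5037841796875), (81.45005798339844, 60.24637985229492), 0.9093804955482483)
[[ 0.4447  0.1067  0.05  ]
 [ 0.6589  0.1038  0.05  ]
 [ 0.6497 -0.1835  0.05  ]
 [ 0.4357 -0.173   0.05  ]]
mat px ((173.80587768554688, 179.1585693359375), (48.999149322509766, 21.065053939819336), 2.385944128036499)
[[0.5569 0.3328 0.004 ]
 [0.6348 0.3319 0.004 ]
 [0.6244 0.1545 0.004 ]
 [0.5467 0.157  0.004 ]]
scr px ((169.0, 178.5), (13.0, 40.0), 90.0)
[[0.6009 0.3164 0.074 ]
 [0.5988 0.1788 0.074 ]
 [0.553  0.1783 0.074 ]
 [0.5551 0.3151 0.074 ]]
[ 84. 124. 127. 129.]
chip [272.4 201.3] 26.0 [[ 0.4951 -0.107   0.056 ]]
chip [249.9 198.6] 25.0 [[ 0.5057 -0.0295  0.056 ]]
chip [263.8 181.9] 31.0 [[ 0.5639 -0.0785  0.056 ]]
chip [287.2 179.9] 28.5 [[ 0.5698 -0.1601  0.056 ]]
chip [237.5 175.9] 32.0 [[0.5866 0.0127 0.056 ]]
chip [208.8 182.4] 79.5 [[0.5651 0.1123 0.056 ]]
bench g 92.0
shank [322.2 206.4] [ 5.9 23.8] 79.99201965332031 [[ 0.482 -0.286  0.008]]
shank [320.8 180.7] [24.9  5.1] 11.309932708740234 [[ 0.5754 -0.2852  0.008 ]]
```

View pics/c.png

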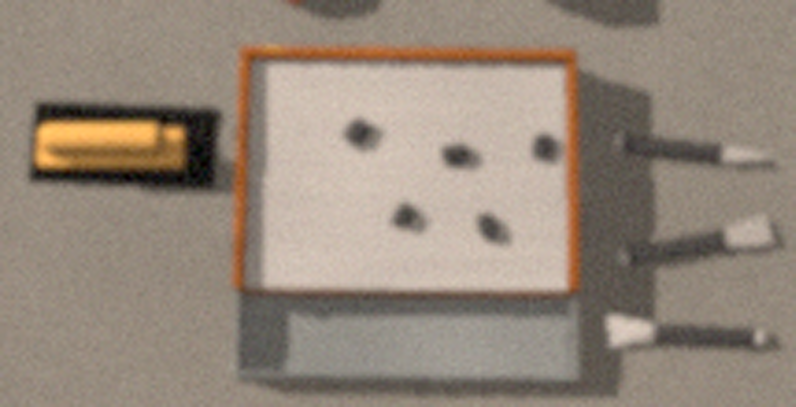

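The crop confirms 5 chips on the plate, with one close to the right rim. The scraper is off-centre to the left on its mat. Chisels at (695,150) and (700,240) point right, and the one at (690,335) has its edge to the left. Next I move the wrist camera over the board.

>>> servo_tool:
  targets:
    - [-20,-15,-5,0,0,5]
    - [-50,-38,-8,0,0,10]
    - [-85,-64,-12,0,0,16]
    - [-120,-91,-16,0,0,22]
    - [-155,-117,-20,0,0,28]
    - [-190,-144,-24,0,0,34]
    - [-225,-170,-28,0,0,40]
    - [-255,-193,-30,0,0,45]

```text
invalid input
```

>>> servo_tool:
  targets:
    - [-20,-15,-5,0,0,5,1]
    - [-50,-38,-8,0,0,10,1]
    - [-85,-64,-12,0,0,16,1]
    - [-120,-91,-16,0,0,22,1]
    - [-155,-117,-20,0,0,28,1]
    - [-190,-144,-24,0,0,34,1]
    - [-225,-170,-28,0,0,40,1]
    - [-255,-193,-30,0,0,45,1]

```text
time: 0.77
eef_pos: [0.3549, 0.3547, 0.2778]
eef_rot: [[-0.493, 0.87, 0.0], [0.87, 0.493, 0.0], [-0.0, 0.0, -1.0]]
wrist_force: [0.9, -0.3, -0.0]
opening: 0.085
finger_force: 0.0
```

```bash
cat >> h.py <<'E'
def go(x,y,z,th):
    "print shift (tool axes, mm) and turn (deg) to TCP x,y,z with tool x at world yaw th, pointing down"
    s=env.sense(); R=np.array(s["eef_rot"]); t=np.radians(th)
    G=np.array([[np.cos(t),np.sin(t),0],[np.sin(t),-np.cos(t),0],[0,0,-1]])
    d=R.T@(np.array([x,y,z])-s["eef_pos"])*1e3; r=np.degrees(cv2.Rodrigues(R.T@G)[0].ravel())
    print("t %.1f at"%s["time"],s["eef_pos"].round(4),"yaw %.1f"%np.degrees(np.arctan2(R[1,0],R[0,0])),"open %.4f"%s["opening"],"F",s["wrist_force"].round(1)," ->",d.round(1),r.round(1))
E
python3 -c "
from h import *
go(.55,.1,.30,90)"
```

```text
t 0.8 at [0.3549 0.3547 0.2778] yaw 119.6 open 0.0850 F [ 0.9 -0.3 -0. ]  -> [-317.8   44.   -22.2] [ 0.  -0.  29.6]
```

>>> servo_tool:
  targets:
    - [-38,6,-3,0,0,5,1]
    - [-78,12,-6,0,0,10,1]
    - [-118,18,-9,0,0,15,1]
    - [-158,24,-12,0,0,20,1]
    - [-198,30,-15,0,0,25,1]
    - [-238,35,-18,0,0,29,1]
    - [-278,40,-21,0,0,29.6,1]
    - [-316,44,-22,0,0,29.6,1]

```text
time: 1.43
eef_pos: [0.5506, 0.1022, 0.2999]
eef_rot: [[-0.003, 1.0, 0.0], [1.0, 0.003, 0.0], [-0.0, 0.0, -1.0]]
wrist_force: [1.0, 0.2, 0.4]
opening: 0.0854
finger_force: 0.0
```

```bash
python3 - <<'E'
from h import *
go(.55,.1,.30,90)
im,K,T=shot("wrist","w1.png"); np.savez("w1.npz",K=K,T=T); print(T.round(3)); go(.55,.1,.30,90)
cv2.imwrite("pics/w1b.png",cv2.resize(cv2.convertScaleAbs(im,alpha=1.3),(800,600),interpolation=2))
E
```

```text
t 1.4 at [0.5506 0.1022 0.2999] yaw 90.2 open 0.0854 F [1.  0.2 0.4]  -> [-2.2 -0.6 -0.1] [ 0.  -0.   0.2]
[[ 1.     0.003  0.002  0.552]
 [ 0.004 -0.945 -0.326  0.186]
 [ 0.001  0.326 -0.945  0.426]
 [ 0.     0.     0.     1.   ]]
t 1.5 at [0.5544 0.0964 0.2999] yaw 89.9 open 0.0853 F [ 3.3 -5.   0.7]  -> [ 3.6 -4.4 -0.1] [ 0.3  0.3 -0.1]
```

View pics/w1b.png

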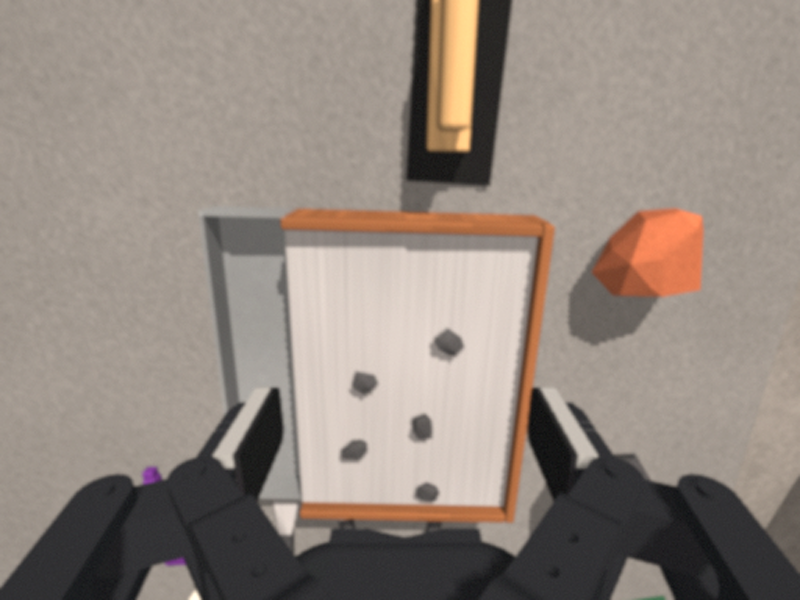

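The plate is fully in view: chips at (448,343), (363,383), (421,427), (354,450), (427,492), with the mat and scraper at the top. The arm was still settling during that shot, so I retake it and measure.

```bash
cat > m1.py <<'E'
from h import *
im,K,T=shot("wrist","w2.png"); go(.55,.1,.3,90)
hsv=cv2.cvtColor(im,cv2.COLOR_BGR2HSV).astype(int); g=hsv[...,2]; s=hsv[...,1]
pl=(g>130)&(s<60); pl[:148]=0; pl[325:]=0; pl[:,:180]=0; pl[:,350:]=0
n,l,st,_=cv2.connectedComponentsWithStats(pl.astype(np.uint8)); k=1+st[1:,4].argmax(); pl=l==k; print(st[k])
def line(pts,z):
    P=ray(K,T,pts,z); 
    for _ in range(3):
        vx,vy,x0,y0=cv2.fitLine(P[:,:2].astype(np.float32),cv2.DIST_HUBER,0,.001,.001).ravel()
        d=abs((P[:,0]-x0)*vy-(P[:,1]-y0)*vx); P=P[d<max(.0015,2*np.median(d))]
    return np.array([x0,y0]),np.array([vx,vy]),d.std()
rows=range(165,315,2); L=[];R=[]
for r in rows:
    c=np.flatnonzero(pl[r]); L.append((c[0]-.5,r)); R.append((c[-1]+.5,r))
A=line(L,.05);B=line(R,.05)
C=line([(c,np.flatnonzero(pl[:,c])[-1]+.5) for c in range(205,310,2)],.05)
D=line([(c,np.flatnonzero(pl[:,c])[0]-.5) for c in range(195,330,2)],.064)
for nme,q in zip("front back -y +y(064)".split(),(A,B,C,D)): print(nme,q[0].round(4),"yaw",np.degrees(np.arctan2(q[1][1],q[1][0])).round(2),q[2].round(4))
def X(a,b): t=np.linalg.solve(np.c_[a[1],-b[1]],b[0]-a[0]); return a[0]+t[0]*a[1]
cs=[X(A,C),X(B,C),X(B,D),X(A,D)]; print(np.round(cs,4),"sides",[np.linalg.norm(cs[i]-cs[i-3]).round(4) for i in range(4)],"mid",np.mean(cs,0).round(4))
ye=((hsv[...,0]<30)&(s>60)&(g>80)).astype(np.uint8)*255; ye[130:]=0
bl=(g<60).astype(np.uint8)*255; bl[150:]=0
for m,z,nm in((ye,.029,"scr"),(bl,.004,"mat")):
    cc=max(cv2.findContours(m,0,1)[0],key=cv2.contourArea); ap=cv2.approxPolyDP(cc,4,True)[:,0]; print(nm,[(tuple(int(v) for v in p),ray(K,T,p,z)[0,:2].round(4).tolist()) for p in ap])
E
python3 m1.py
```

```text
t 1.5 at [0.5522 0.0996 0.2995] yaw 89.9 open 0.0854 F [ 0.3  0.9 -0.2]  -> [ 0.4 -2.2 -0.5] [ 0.1  0.1 -0.1]
[  180   152   156   167 22283]
front [ 0.443  -0.0313] yaw 88.63 0.0003
back [ 0.6592 -0.0308] yaw 88.53 0.0003
-y [ 0.5273 -0.1771] yaw -1.29 0.0003
+y(064) [0.5566 0.1088] yaw -1.28 0.0004
[[ 0.4396 -0.1751]
 [ 0.6554 -0.18  ]
 [ 0.6627  0.1065]
 [ 0.4464  0.1113]] sides [np.float32(0.2158), np.float32(0.2865), np.float32(0.2163), np.float32(0.2865)] mid [ 0.551  -0.0343]
scr [((271, 0), [0.5722, 0.2896]), ((269, 88), [0.5709, 0.1891]), ((295, 89), [0.6059, 0.1879]), ((301, 0), [0.6089, 0.2897])]
mat [((261, 0), [0.5603, 0.2965]), ((255, 107), [0.5518, 0.1638]), ((308, 111), [0.6294, 0.1581]), ((321, 0), [0.6382, 0.2966]), ((302, 0), [0.6135, 0.2965]), ((298, 86), [0.6131, 0.1923]), ((293, 91), [0.6063, 0.1856]), ((267, 87), [0.5691, 0.191]), ((269, 0), [0.5707, 0.2965])]
```

```bash
python3 -c "
from h import *
go(.590,.256,.13,88.5)"
```

```text
t 1.5 at [0.5522 0.0996 0.2995] yaw 89.9 open 0.0854 F [ 0.3  0.9 -0.2]  -> [156.9  37.2 169.2] [0.1 0.1 1.4]
```

>>> servo_tool:
  targets:
    - [20,5,20,0,0,0,1]
    - [45,11,47,0,0,1,1]
    - [70,17,74,0,0,1.4,1]
    - [95,23,101,0,0,1.4,1]
    - [120,29,128,0,0,1.4,1]
    - [142,34,152,0,0,1.4,1]
    - [153,37,164,0,0,1.4,1]
    - [157,37,168,0,0,1.4,1]

```text
time: 2.2
eef_pos: [0.5829, 0.2632, 0.1274]
eef_rot: [[0.018, 1.0, -0.007], [1.0, -0.018, -0.001], [-0.002, -0.007, -1.0]]
wrist_force: [-0.9, -0.7, 0.4]
opening: 0.0855
finger_force: 0.0
```

```bash
python3 - <<'E'
from h import *
im,K,T=shot("wrist","w3.png")
im,K,T=shot("wrist","w3.png"); go(.590,.256,.055,88.5)
cv2.imwrite("pics/w3b.png",cv2.convertScaleAbs(im,alpha=1.3))
for y in(.186,.326): print(proj(K,T,[[.59,y,.029]]))
E
```

```text
t 2.3 at [0.5843 0.2621 0.1301] yaw 88.9 open 0.0851 F [-0.  -0.3  0.2]  -> [-5.9  6.1 75.1] [-0.2  0.1  0.4]
[[266.13085689 273.43212732]]
[[264.53178863 123.62547971]]
```

View pics/w3b.png

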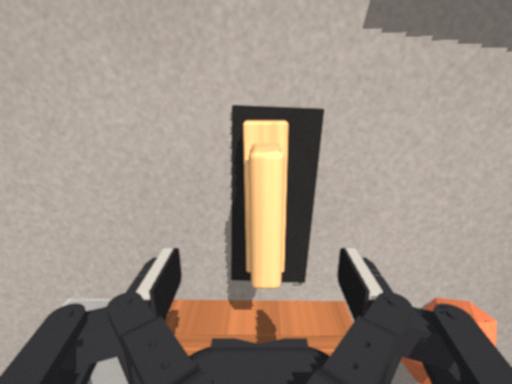

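The scraper is at (266,205). Its rib top runs from about (267,147) to (267,286), and the block's far corners are (244,121) and (289,121). The mat corners are (233,106), (323,108), (305,283) and (231,279).

```bash
python3 - <<'E'
from h import *
K,T=cam("wrist")
print("rib",ray(K,T,[(252,147),(283,147),(253,287),(281,287)],.074).round(4))
print("blk",ray(K,T,[(244,121),(289,121)],.029).round(4))
m=ray(K,T,[(233,106),(323,108),(305,283),(231,279)],.004); print("mat",m.round(4),m.mean(0).round(4))
E
```

```text
rib [[0.5822 0.3142 0.074 ]
 [0.6026 0.3139 0.074 ]
 [0.5801 0.2034 0.074 ]
 [0.6022 0.2031 0.074 ]]
blk [[0.575  0.3273 0.029 ]
 [0.6108 0.3267 0.029 ]]
mat [[0.5644 0.3381 0.004 ]
 [0.6428 0.3351 0.004 ]
 [0.6337 0.1532 0.004 ]
 [0.5535 0.1596 0.004 ]] [0.5986 0.2465 0.004 ]
```

>>> servo_tool:
  targets:
    - [-1,3,12,0,0,0,1]
    - [-3,6,28,0,0,0,1]
    - [-4,8,44,0,0,0,1]
    - [-4,8,58,0,0,0,1]
    - [-4,8,68,0,0,0,1]
    - [-4,8,74,0,0,0,1]
    - [-4,8,75,0,0,0,1]
    - [-4,8,75,0,0,0,1]

```text
time: 2.97
eef_pos: [0.5939, 0.2571, 0.0567]
eef_rot: [[0.021, 1.0, -0.0], [1.0, -0.021, -0.0], [-0.0, -0.0, -1.0]]
wrist_force: [-0.1, -0.2, 0.5]
opening: 0.0854
finger_force: 0.0
```

>>> servo_tool:
  targets:
    - [0,0,0,0,0,0,0]
    - [0,0,0,0,0,0,-0.2]
    - [0,0,0,0,0,0,-0.4]
    - [0,0,0,0,0,0,-0.6]
    - [0,0,0,0,0,0,-0.8]
    - [0,0,0,0,0,0,-1]
    - [0,0,0,0,0,0,-1]
    - [0,0,0,0,0,0,-1]
  grip_force: 90

```text
time: 3.63
eef_pos: [0.5946, 0.2575, 0.0575]
eef_rot: [[0.02, 1.0, 0.001], [1.0, -0.02, 0.0], [0.0, 0.001, -1.0]]
wrist_force: [1.1, -0.1, 2.3]
opening: 0.023
finger_force: 88.8
```

```bash
cat >> h.py <<'E'
BO=np.array([.5505,-.029]); BY=-1.4
def bp(x,y):
    t=np.radians(BY); return BO+np.array([[np.cos(t),-np.sin(t)],[np.sin(t),np.cos(t)]])@[x,y]
def gob(x,y,z,dth=90): p=bp(x,y); print(p.round(4)); go(p[0],p[1],z,dth+BY)
E
python3 - <<'E'
from h import *
go(.592,.258,.16,88.6)
E
```

```text
t 3.6 at [0.5946 0.2575 0.0575] yaw 88.8 open 0.0230 F [ 1.1 -0.1  2.3]  -> [   0.5   -2.5 -102.5] [ 0.1 -0.   0.2]
```

>>> servo_tool:
  targets:
    - [0,0,-8,0,0,0,-1]
    - [0,0,-25,0,0,0,-1]
    - [0,0,-45,0,0,0,-1]
    - [0,0,-65,0,0,0,-1]
    - [0,0,-85,0,0,0,-1]
    - [0,0,-97,0,0,0,-1]
    - [0,0,-102,0,0,0,-1]
    - [0,0,-102,0,0,0,-1]

```text
time: 4.3
eef_pos: [0.5946, 0.2575, 0.1602]
eef_rot: [[0.02, 1.0, 0.002], [1.0, -0.02, 0.001], [0.001, 0.002, -1.0]]
wrist_force: [0.6, -0.2, -0.9]
opening: 0.023
finger_force: 63.2
```

```bash
python3 - <<'E'
from h import *
gob(80,-76,.16) if 0 else gob(.080,-.076,.16)
E
```

```text
[ 0.6286 -0.1069]
t 4.3 at [0.5946 0.2575 0.1602] yaw 88.8 open 0.0230 F [ 0.6 -0.2 -0.9]  -> [-363.6   41.4    0. ] [ 0.1 -0.   0.2]
```

>>> servo_tool:
  targets:
    - [-15,1,0,0,0,0,-1]
    - [-45,4,0,0,0,0,-1]
    - [-80,8,0,0,0,0,-1]
    - [-118,12,0,0,0,0,-1]
    - [-156,16,0,0,0,0,-1]
    - [-194,21,0,0,0,0,-1]
    - [-232,26,0,0,0,0,-1]
    - [-266,30,0,0,0,0,-1]
  grip_force: 100

```text
time: 4.97
eef_pos: [0.6167, -0.0123, 0.1565]
eef_rot: [[0.021, 1.0, -0.004], [1.0, -0.021, -0.0], [-0.001, -0.004, -1.0]]
wrist_force: [0.8, 0.2, -1.5]
opening: 0.0228
finger_force: 99.2
```

>>> servo_tool:
  targets:
    - [-30,4,0,0,0,0,-1]
    - [-58,7,0,0,0,0,-1]
    - [-78,9,0,0,0,0,-1]
    - [-90,10,0,0,0,0,-1]
    - [-96,11,0,0,0,0,-1]
    - [-97,11,0,0,0,0,-1]
    - [-97,11,0,0,0,0,-1]
    - [-97,11,0,0,0,0,-1]

```text
time: 5.63
eef_pos: [0.6271, -0.1052, 0.1583]
eef_rot: [[0.019, 1.0, -0.001], [1.0, -0.019, 0.001], [0.001, -0.001, -1.0]]
wrist_force: [0.1, -0.0, -1.7]
opening: 0.0226
finger_force: 99.2
```

```bash
python3 - <<'E'
from h import *
gob(.082,-.076,.104)
im,K,T=shot("wrist","w4.png"); gob(.082,-.076,.104)
cv2.imwrite("pics/w4b.png",cv2.convertScaleAbs(im,alpha=1.3))
E
```

```text
[ 0.6306 -0.107 ]
t 5.6 at [ 0.6271 -0.1052  0.1583] yaw 88.9 open 0.0226 F [ 0.1 -0.  -1.7]  -> [-1.8  3.6 54.3] [-0.1 -0.1  0.3]
[ 0.6306 -0.107 ]
t 5.7 at [ 0.6273 -0.1051  0.1585] yaw 88.9 open 0.0229 F [-0.3 -0.5 -1.1]  -> [-1.9  3.4 54.5] [-0.  -0.   0.3]
```

View pics/w4b.png

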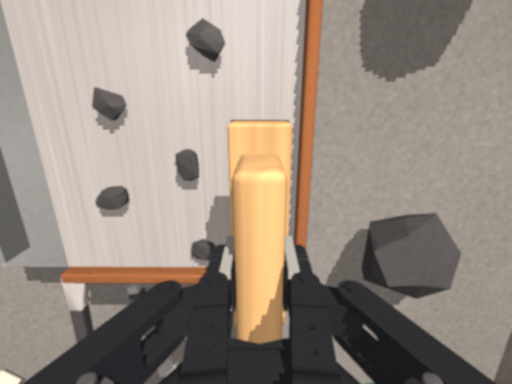

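The held scraper sits above the back-right of the plate. The rim corner is visible, and chips show at (205,39), (109,102), (187,165), (112,198) and (202,249). The last one is close to the right rim, whose inner edge is near row 267.

```bash
python3 - <<'E'
from h import *
K,T=cam("wrist")
w=ray(K,T,[(70,267),(200,267),(298,100),(45,190)],.05)
t=np.radians(BY); R=np.array([[np.cos(t),-np.sin(t)],[np.sin(t),np.cos(t)]])
print("rim -y, rim -y, back, front (board mm)",((w[:,:2]-BO)@R*1e3).round(1))
print("chips",((ray(K,T,[(205,39),(109,102),(187,165),(112,198),(202,249)],.056)[:,:2]-BO)@R*1e3).round(1))
print("scr far edge",((ray(K,T,[(229,122),(291,122)],.13)[:,:2]-BO)@R*1e3).round(1))
E
```

```text
rim -y, rim -y, back, front (board mm) [[-106.  -151. ]
 [  22.5 -150.2]
 [ 111.3    7.1]
 [-111.   -70.7]]
chips [[  40.    49.2]
 [ -38.     4.7]
 [  19.3  -45.6]
 [ -49.   -75.7]
 [  27.1 -126.3]]
scr far edge [[63.6 -3.7]
 [97.4 -3.5]]
```

>>> servo_tool:
  targets:
    - [0,1,8,0,0,0,-1]
    - [-1,2,20,0,0,0,-1]
    - [-2,3,32,0,0,0,-1]
    - [-2,3,42,0,0,0,-1]
    - [-2,3,48,0,0,0,-1]
    - [-2,3,51,0,0,0,-1]
    - [-2,3,53,0,0,0,-1]
    - [-2,3,54,0,0,0,-1]

```text
time: 6.35
eef_pos: [0.6304, -0.1086, 0.1044]
eef_rot: [[0.021, 1.0, -0.0], [1.0, -0.021, 0.0], [0.0, -0.0, -1.0]]
wrist_force: [-0.8, 0.1, -2.3]
opening: 0.0226
finger_force: 99.3
```

>>> servo_tool:
  targets:
    - [0,0,0.5,0,0,0,-1]
    - [0,0,1,0,0,0,-1]
    - [0,0,1,0,0,0,-1]
    - [0,0,1,0,0,0,-1]
    - [0,0,1,0,0,0,-1]
    - [0,0,1,0,0,0,-1]
    - [0,0,1,0,0,0,-1]
    - [0,0,1,0,0,0,-1]

```text
time: 7.02
eef_pos: [0.6305, -0.1086, 0.1039]
eef_rot: [[0.02, 1.0, 0.0], [1.0, -0.02, -0.0], [-0.0, 0.0, -1.0]]
wrist_force: [-0.5, -0.3, -2.5]
opening: 0.0229
finger_force: 99.3
```

>>> servo_tool:
  targets:
    - [0,0,0.5,0,0,0,-1]
    - [0,0,1,0,0,0,-1]
    - [0,0,1.5,0,0,0,-1]
    - [0,0,1.5,0,0,0,-1]
    - [0,0,1.5,0,0,0,-1]
    - [0,0,1.5,0,0,0,-1]
    - [0,0,1.5,0,0,0,-1]
    - [0,0,1.5,0,0,0,-1]

```text
time: 7.68
eef_pos: [0.6307, -0.1086, 0.1034]
eef_rot: [[0.02, 1.0, 0.0], [1.0, -0.02, -0.0], [-0.0, 0.0, -1.0]]
wrist_force: [-1.9, 0.7, 5.1]
opening: 0.0227
finger_force: 100.6
```

Contact at about 7 N. Stroke one, about 200 mm toward the trough.

>>> servo_tool:
  targets:
    - [0,-4,0,0,0,0,-1]
    - [0,-14,0,0,0,0,-1]
    - [0,-26,0,0,0,0,-1]
    - [0,-38,0,0,0,0,-1]
    - [0,-50,0,0,0,0,-1]
    - [0,-62,0,0,0,0,-1]
    - [0,-74,0,0,0,0,-1]
    - [0,-86,0,0,0,0,-1]

```text
time: 8.35
eef_pos: [0.5462, -0.1073, 0.1035]
eef_rot: [[0.021, 1.0, 0.006], [1.0, -0.021, -0.001], [-0.001, 0.006, -1.0]]
wrist_force: [3.0, -0.1, 2.0]
opening: 0.0224
finger_force: 100.0
```

>>> servo_tool:
  targets:
    - [0,-12,0,0,0,0,-1]
    - [0,-24,0,0,0,0,-1]
    - [0,-37,0,0,0,0,-1]
    - [0,-50,0,0,0,0,-1]
    - [0,-63,0,0,0,0,-1]
    - [0,-76,0,0,0,0,-1]
    - [0,-89,0,0,0,0,-1]
    - [0,-100,0,0,0,0,-1]

```text
time: 9.02
eef_pos: [0.4458, -0.1053, 0.1034]
eef_rot: [[0.021, 1.0, 0.005], [1.0, -0.021, -0.001], [-0.001, 0.005, -1.0]]
wrist_force: [3.7, 0.5, 2.8]
opening: 0.0226
finger_force: 100.3
```

```bash
python3 - <<'E'
from h import *
gob(-.112,-.075,.103)
im,K,T=shot("wrist","w5.png"); gob(-.112,-.075,.103)
cv2.imwrite("pics/w5b.png",cv2.convertScaleAbs(im,alpha=1.3))
E
```

```text
[ 0.4367 -0.1012]
t 9.0 at [ 0.4458 -0.1053  0.1034] yaw 88.8 open 0.0226 F [3.7 0.5 2.8]  -> [ 3.9 -9.1  0.3] [0.3 0.1 0.2]
[ 0.4367 -0.1012]
t 9.1 at [ 0.4443 -0.1052  0.1033] yaw 88.8 open 0.0228 F [ 0.2 -2.4  5.5]  -> [ 3.8 -7.7  0.3] [0.2 0.1 0.2]
```

View pics/w5b.png

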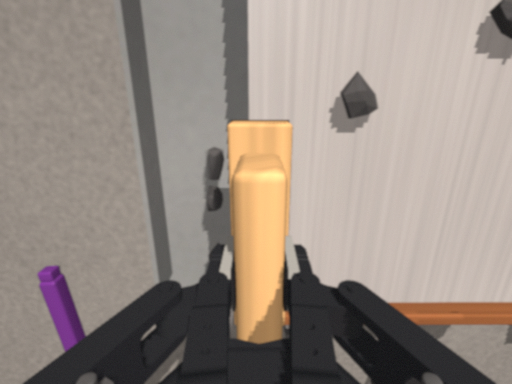

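Three chips were pushed, and two already lie over the edge at (215,163) and (214,198). Chips remain on the plate at (360,97) and (505,18). I push a little further, then lift.

>>> servo_tool:
  targets:
    - [0,-5,0,0,0,0,-1]
    - [0,-10,0,0,0,0,-1]
    - [0,-12,0,0,0,0,-1]
    - [0,-12,0,0,0,0,-1]
    - [0,-12,-8,0,0,0,-1]
    - [0,-12,-20,0,0,0,-1]
    - [0,-12,-32,0,0,0,-1]
    - [0,-12,-37,0,0,0,-1]

```text
time: 9.73
eef_pos: [0.4312, -0.1041, 0.1392]
eef_rot: [[0.02, 1.0, -0.003], [1.0, -0.02, 0.001], [0.001, -0.003, -1.0]]
wrist_force: [0.2, -0.1, -1.4]
opening: 0.023
finger_force: 99.6
```

```bash
python3 - <<'E'
from h import *
gob(.082,.027,.14)
E
```

```text
[ 0.6331 -0.004 ]
t 9.7 at [ 0.4312 -0.1041  0.1392] yaw 88.9 open 0.0230 F [ 0.2 -0.1 -1.4]  -> [104.1 199.9  -1.4] [-0.2 -0.   0.3]
```

>>> servo_tool:
  targets:
    - [6,11,-1,0,0,0,-1]
    - [20,40,-1,0,0,0,-1]
    - [38,74,-1,0,0,0,-1]
    - [56,109,-1,0,0,0,-1]
    - [74,144,-1,0,0,0,-1]
    - [90,174,-1,0,0,0,-1]
    - [101,194,-1,0,0,0,-1]
    - [104,200,-1,0,0,0,-1]

```text
time: 10.4
eef_pos: [0.6371, -0.0019, 0.1387]
eef_rot: [[0.018, 1.0, -0.0], [1.0, -0.018, 0.001], [0.001, -0.0, -1.0]]
wrist_force: [-0.3, -0.2, -1.6]
opening: 0.0227
finger_force: 99.2
```

>>> servo_tool:
  targets:
    - [0,0,5,0,0,0,-1]
    - [0,0,15,0,0,0,-1]
    - [0,0,25,0,0,0,-1]
    - [0,0,32,0,0,0,-1]
    - [0,0,35,0,0,0,-1]
    - [0,0,37,0,0,0,-1]
    - [0,0,38,0,0,0,-1]
    - [0,0,38.5,0,0,0,-1]

```text
time: 11.07
eef_pos: [0.6321, -0.0051, 0.1034]
eef_rot: [[0.021, 1.0, -0.006], [1.0, -0.021, 0.0], [0.0, -0.006, -1.0]]
wrist_force: [-8.9, -0.4, 12.5]
opening: 0.0226
finger_force: 101.4
```

```bash
python3 - <<'E'
from h import *
gob(.082,.027,.1032)
E
```

```text
[ 0.6331 -0.004 ]
t 11.1 at [ 0.6321 -0.0051  0.1034] yaw 88.8 open 0.0226 F [-8.9 -0.4 12.5]  -> [1.1 1.  0.2] [-0.4 -0.   0.2]
```

>>> servo_tool:
  targets:
    - [0,-3,-0.8,0,0,0,-1]
    - [0,-14,-0.8,0,0,0,-1]
    - [0,-26,-0.8,0,0,0,-1]
    - [0,-38,-0.8,0,0,0,-1]
    - [0,-50,-0.8,0,0,0,-1]
    - [0,-62,-0.8,0,0,0,-1]
    - [0,-74,-0.8,0,0,0,-1]
    - [0,-86,-0.8,0,0,0,-1]

```text
time: 11.73
eef_pos: [0.5491, -0.0035, 0.1035]
eef_rot: [[0.022, 1.0, 0.004], [1.0, -0.022, -0.0], [-0.0, 0.004, -1.0]]
wrist_force: [1.8, 0.3, 1.8]
opening: 0.0224
finger_force: 99.8
```

>>> servo_tool:
  targets:
    - [0,-13,0,0,0,0,-1]
    - [0,-26,0,0,0,0,-1]
    - [0,-40,0,0,0,0,-1]
    - [0,-54,0,0,0,0,-1]
    - [0,-68,0,0,0,0,-1]
    - [0,-82,0,0,0,0,-1]
    - [0,-96,0,0,0,0,-1]
    - [0,-108,0,0,0,0,-1]

```text
time: 12.4
eef_pos: [0.4408, -0.0011, 0.1033]
eef_rot: [[0.022, 1.0, 0.004], [1.0, -0.022, -0.0], [-0.0, 0.004, -1.0]]
wrist_force: [1.1, -0.1, 1.1]
opening: 0.0225
finger_force: 99.9
```

>>> servo_tool:
  targets:
    - [0,-4,0,0,0,0,-1]
    - [0,-5,0,0,0,0,-1]
    - [0,-5,0,0,0,0,-1]
    - [0,-5,-3,0,0,0,-1]
    - [0,-5,-15,0,0,0,-1]
    - [0,-5,-30,0,0,0,-1]
    - [0,-5,-45,0,0,0,-1]
    - [0,-5,-55,0,0,0,-1]

```text
time: 13.07
eef_pos: [0.4357, -0.0005, 0.1581]
eef_rot: [[0.02, 1.0, -0.001], [1.0, -0.02, 0.0], [0.0, -0.001, -1.0]]
wrist_force: [0.4, -0.5, -2.0]
opening: 0.0226
finger_force: 99.6
```

```bash
python3 - <<'E'
from h import *
gob(-.114,.027,.1032)
im,K,T=shot("top","t1.png"); print("..")
c=cv2.convertScaleAbs(im[140:250,140:355],alpha=1.6)
cv2.imwrite('pics/t1b.png',cv2.resize(c,None,fx=3.7,fy=3.7,interpolation=2))
go(.592,.258,.16,88.6)
E
```

```text
[0.4372 0.0008]
t 13.1 at [ 0.4357 -0.0005  0.1581] yaw 88.8 open 0.0226 F [ 0.4 -0.5 -2. ]  -> [ 1.3  1.5 54.9] [-0.  -0.   0.2]
..
t 13.1 at [ 0.4372 -0.0007  0.1601] yaw 88.8 open 0.0228 F [ 0.9 -0.3 -1.6]  -> [261.8 149.5   0.4] [0.2 0.  0.2]
```

View pics/t1b.png

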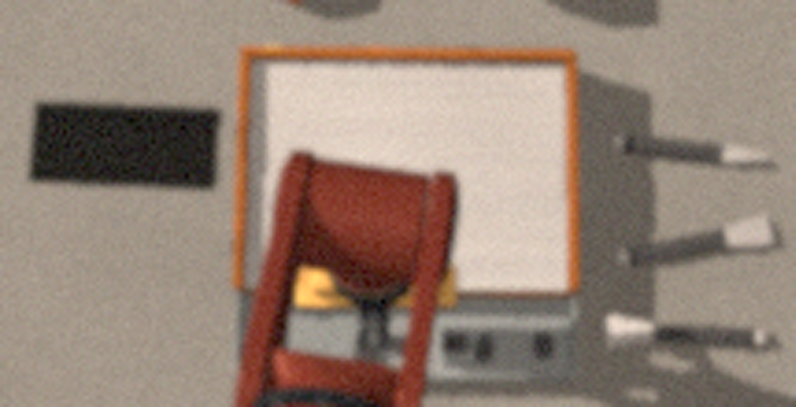

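The plate looks clear wherever it is visible, with three chips in the trough at (455,345), (485,345) and (543,345). The arm hides the rest. The mat is empty, so I head there and check again.

>>> servo_tool:
  targets:
    - [10,6,0,0,0,0,-1]
    - [40,24,0,0,0,0.5,-1]
    - [76,44,0,0,0,1,-1]
    - [112,65,0,0,0,1.5,-1]
    - [148,87,0,0,0,1.8,-1]
    - [184,109,0,0,0,1.8,-1]
    - [214,130,0,0,0,1.8,-1]
    - [238,146,0,0,0,1.8,-1]

```text
time: 13.78
eef_pos: [0.587, 0.238, 0.1554]
eef_rot: [[0.05, 0.999, -0.002], [0.999, -0.05, 0.0], [0.0, -0.002, -1.0]]
wrist_force: [0.8, -0.7, -0.9]
opening: 0.0227
finger_force: 99.6
```

>>> servo_tool:
  targets:
    - [7,6,0,0,0,0,-1]
    - [11,9,0,0,0,0,-1]
    - [12,10,0,0,0,0,-1]
    - [12,10,0,0,0,0,-1]
    - [12,10,0,0,0,0,-1]
    - [12,10,0,0,0,0,-1]
    - [12,10,0,0,0,0,-1]
    - [12,10,0,0,0,0,-1]

```text
time: 14.45
eef_pos: [0.5969, 0.2451, 0.1579]
eef_rot: [[0.053, 0.999, 0.0], [0.999, -0.053, -0.0], [-0.0, 0.0, -1.0]]
wrist_force: [0.6, -0.9, -1.6]
opening: 0.0228
finger_force: 99.4
```

```bash
python3 - <<'E'
from h import *
a,K,T=shot("wrist","w6.png"); go(.5975,.248,.0575,86.8)
b,Kt,Tt=shot("top","t2.png")
def mr(im,K,T,roi):
    m=((im.max(2)<60)).astype(np.uint8)*255; z=np.zeros_like(m); x0,y0,x1,y1=roi; z[y0:y1,x0:x1]=m[y0:y1,x0:x1]; return z
g=cv2.imread("pics/t1.png"); m=mr(g,Kt,Tt,(140,160,202,200)); c=max(cv2.findContours(m,0,1)[0],key=cv2.contourArea); r=cv2.minAreaRect(c); q=ray(Kt,Tt,cv2.boxPoints(r),.004); print("mat top",q.mean(0).round(4),q.round(4).tolist())
A=cv2.resize(cv2.convertScaleAbs(a,alpha=1.3),(400,300)); B=cv2.resize(cv2.convertScaleAbs(b[140:250,195:310],alpha=1.6),(400,383),interpolation=2)
C=np.zeros((383,800,3),np.uint8); C[:300,:400]=A; C[:,400:]=B; cv2.imwrite("pics/c6.png",C)
E
```

```text
t 14.5 at [0.597  0.2453 0.1579] yaw 87.0 open 0.0226 F [ 0.1 -0.4 -2.2]  -> [  2.8   0.3 100.4] [ 0.  -0.   0.2]
mat top [0.5918 0.2462 0.004 ] [[0.5575, 0.3363, 0.004], [0.6358, 0.3358, 0.004], [0.6261, 0.1553, 0.004], [0.548, 0.1575, 0.004]]
```

View pics/c6.png

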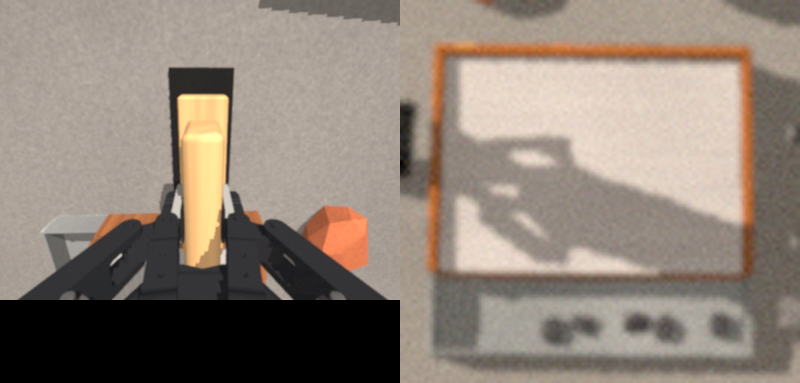

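The plate is clean, and all 5 chips lie in the trough at (555,330), (588,325), (637,323), (668,328) and (725,325). In the wrist view the mat's far edge runs from (169,69) to (233,69).

```bash
python3 - <<'E'
from h import *
K,T=cam("wrist")
a=cv2.imread("pics/w6.png"); m=(a.max(2)<55).astype(np.uint8); m[130:]=0; m[:70]=0
c=max(cv2.findContours(m,0,1)[0],key=cv2.contourArea)[:,0]
print(c.min(0),c.max(0)); 
for r in (90,100,110,120): k=np.flatnonzero(m[r]); k=k[(k>200)&(k<320)]; print(ray(K,T,[(k[0]-.5,r),(k[-1]+.5,r)],.004)[:,:2].round(4).tolist())
v=np.flatnonzero(m[:,256])[0]; print("far",ray(K,T,(256,v-.5),.004).round(4))
E
```

```text
[216  87] [298 129]
[[0.5633, 0.3369], [0.6401, 0.3329]]
[[0.5624, 0.3279], [0.64, 0.3239]]
[[0.5614, 0.3187], [0.6399, 0.3146]]
[[0.5615, 0.3093], [0.6389, 0.3053]]
far [[0.6009 0.338  0.004 ]]
```

>>> servo_tool:
  targets:
    - [1,0,10,0,0,0,-1]
    - [2,0,30,0,0,0,-1]
    - [3,0,52,0,0,0,-1]
    - [4,0,72,0,0,0,-1]
    - [4,0,87,0,0,0,-1]
    - [4,0,95,0,0,0,-1]
    - [4,0,98.5,0,0,0,-1]
    - [4,0,100,0,0,0,-1]

```text
time: 15.22
eef_pos: [0.5975, 0.2499, 0.0576]
eef_rot: [[0.052, 0.999, -0.0], [0.999, -0.052, 0.0], [-0.0, -0.0, -1.0]]
wrist_force: [-0.1, 0.3, -1.8]
opening: 0.0225
finger_force: 99.6
```

>>> servo_tool:
  targets:
    - [0,0,0.5,0,0,0,-1]
    - [0,0,0.5,0,0,0,-1]
    - [0,0,0.5,0,0,0,-1]
    - [0,0,0.5,0,0,0,-1]
    - [0,0,0.5,0,0,0,-1]
    - [0,0,0.5,0,0,0,-1]
    - [0,0,0.5,0,0,0,-1]
    - [0,0,0.5,0,0,0,-1]

```text
time: 15.88
eef_pos: [0.5975, 0.2499, 0.0575]
eef_rot: [[0.052, 0.999, 0.001], [0.999, -0.052, 0.0], [0.0, 0.001, -1.0]]
wrist_force: [-0.6, -0.9, -0.8]
opening: 0.0228
finger_force: 99.6
```

>>> servo_tool:
  targets:
    - [0,0,0.6,0,0,0,-1]
    - [0,0,0.6,0,0,0,-1]
    - [0,0,0.6,0,0,0,-0.7]
    - [0,0,0.6,0,0,0,-0.4]
    - [0,0,0.6,0,0,0,0]
    - [0,0,0.6,0,0,0,0.5]
    - [0,0,0.6,0,0,0,1]
    - [0,0,0.6,0,0,0,1]

```text
time: 16.55
eef_pos: [0.5972, 0.2499, 0.0562]
eef_rot: [[0.052, 0.999, -0.0], [0.999, -0.052, -0.0], [-0.0, -0.0, -1.0]]
wrist_force: [0.7, 0.5, -0.2]
opening: 0.0728
finger_force: 0.0
```

>>> servo_tool:
  targets:
    - [0,0,0,0,0,0,1]
    - [0,0,0,0,0,0,1]
    - [0,0,-10,0,0,0,1]
    - [0,0,-35,0,0,0,1]
    - [0,0,-70,0,0,0,1]
    - [0,0,-105,0,0,0,1]
    - [0,0,-140,0,0,0,1]
    - [0,0,-160,0,0,0,1]

```text
time: 17.22
eef_pos: [0.5994, 0.2505, 0.2227]
eef_rot: [[0.052, 0.999, 0.007], [0.999, -0.052, 0.002], [0.003, 0.007, -1.0]]
wrist_force: [1.0, -0.1, -0.0]
opening: 0.0854
finger_force: 0.0
```

```bash
cat > m2.py <<'E'
from h import *
im,K,T=shot("wrist"); s=env.sense()
hsv=cv2.cvtColor(im,cv2.COLOR_BGR2HSV).astype(int); g=hsv[...,2]
ye=((hsv[...,0]<30)&(hsv[...,1]>60)&(g>80)).astype(np.uint8)*255; ye[:,:150]=0; ye[:,380:]=0
c=max(cv2.findContours(ye[:330],0,1)[0],key=cv2.contourArea); x,y,w,h=cv2.boundingRect(c); print("scr box",x,y,w,h)
bl=(g<55).astype(np.uint8)*255; bl[:,:200]=0; bl[:,340:]=0
c=max(cv2.findContours(bl[:330],0,1)[0],key=cv2.contourArea); print("mat box",cv2.boundingRect(c))
cv2.imwrite("pics/w7b.png",cv2.convertScaleAbs(im,alpha=1.3)); np.savez("w7.npz",K=K,T=T)
go(.55,-.1,.25,90)
E
python3 m2.py
```

```text
scr box 179 246 148 84
mat box (222, 95, 66, 137)
t 17.3 at [0.6015 0.2512 0.2269] yaw 87.0 open 0.0852 F [ 0.2 -0.6  2.9]  -> [-353.3  -32.9  -25.2] [ 0.8 -0.3 -3. ]
```

View pics/w7b.png

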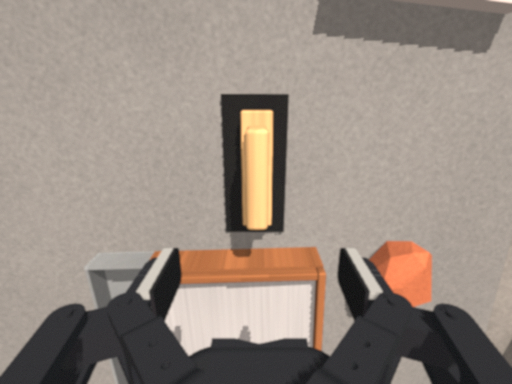

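The scraper stands upright in the middle of the mat: block x 241–273 within mat x 222–288. Next, the chisels.

>>> servo_tool:
  targets:
    - [-15,-1,-3,0,0,0,1]
    - [-45,-4,-6,0,0,-1,1]
    - [-83,-7,-10,0,0,-2,1]
    - [-121,-10,-14,0,0,-3,1]
    - [-159,-13,-18,0,0,-3,1]
    - [-197,-17,-20,0,0,-3,1]
    - [-235,-20,-22,0,0,-3,1]
    - [-273,-24,-22,0,0,-3,1]

```text
time: 17.93
eef_pos: [0.5577, -0.0238, 0.238]
eef_rot: [[-0.0, 1.0, -0.001], [1.0, 0.0, -0.0], [-0.0, -0.001, -1.0]]
wrist_force: [0.7, -0.2, -0.4]
opening: 0.0855
finger_force: 0.0
```

>>> servo_tool:
  targets:
    - [-38,-7,0,0,0,0,1]
    - [-76,-14,0,0,0,0,1]
    - [-114,-20,0,0,0,0,1]
    - [-152,-26,0,0,0,0,1]
    - [-186,-30,0,0,0,0,1]
    - [-212,-32,0,0,0,0,1]
    - [-225,-33,0,0,0,0,1]
    - [-229,-33,0,0,0,0,1]

```text
time: 18.6
eef_pos: [0.5249, -0.2526, 0.2375]
eef_rot: [[0.003, 1.0, -0.002], [1.0, -0.003, 0.001], [0.001, -0.002, -1.0]]
wrist_force: [-0.3, -0.0, -0.1]
opening: 0.0855
finger_force: 0.0
```

```bash
python3 - <<'E'
from h import *
env.get_image("top"); 
im,K,T=shot("wrist","w8.png"); go(.53,-.25,.25,90); np.savez("w8.npz",K=K,T=T)
cv2.imwrite("pics/w8b.png",cv2.convertScaleAbs(im,alpha=1.3))
E
```

```text
t 18.7 at [ 0.5257 -0.2504  0.2378] yaw 90.0 open 0.0853 F [-0.8  0.6 -1. ]  -> [  0.4   4.3 -12.3] [-0.1 -0.1 -0. ]
```

View pics/w8b.png

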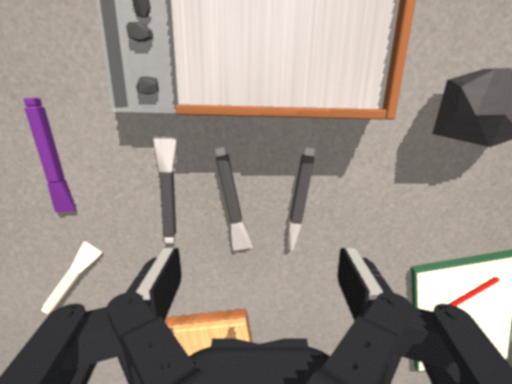

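The three chisels are: A (165,138) edge to (169,243) head, B (221,151) head to (241,249) edge, and C (308,151) head to (293,249) tip.

```bash
cat >> h.py <<'E'
def chis(K,T,head,tip,n):
    h=ray(K,T,head,.010)[0]; t=ray(K,T,tip,.006)[0]; d=t-h
    print(n,"mid",((h+t)/2)[:2].round(4),"len %.4f dir %.1f"%(np.hypot(d[0],d[1]),np.degrees(np.arctan2(d[1],d[0]))))
E
python3 - <<'E'
from h import *
z=np.load("w8.npz"); K,T=z["K"],z["T"]
chis(K,T,(169,243),(165,138),"A"); chis(K,T,(221,151),(241,249),"B"); chis(K,T,(308,151),(293,249),"C")
im=cv2.imread("pics/w8.png"); g=im.max(2)
m=(g<60).astype(np.uint8)*255; m[:160]=0; m[248:]=0
for c in cv2.findContours(m,0,1)[0]:
    if cv2.contourArea(c)>200:
        r=cv2.minAreaRect(c); b=cv2.boxPoints(r); print(np.round(r[0],1),np.round(r[1],1),ray(K,T,r[0],.012)[0].round(4))
E
```

```text
A mid [ 0.4017 -0.2928] len 0.1498 dir 86.3
B mid [ 0.4891 -0.307 ] len 0.1474 dir -81.3
C mid [ 0.5833 -0.3071] len 0.1462 dir -95.2
```

>>> servo_tool:
  targets:
    - [-8,8,15,0,0,1,0.3]
    - [-20,20,45,0,0,2,0.3]
    - [-34,34,80,0,0,4,0.3]
    - [-46,47,112,0,0,5.2,0.3]
    - [-54,55,138,0,0,5.2,0.3]
    - [-57,58,152,0,0,5.2,0.3]
    - [-57,58,157,0,0,5.2,0.3]
    - [-57,58,158,0,0,5.2,0.3]

```text
time: 19.37
eef_pos: [0.5835, -0.3048, 0.0783]
eef_rot: [[0.088, 0.996, -0.004], [0.996, -0.088, 0.003], [0.003, -0.004, -1.0]]
wrist_force: [-0.5, 0.9, -0.2]
opening: 0.0555
finger_force: 0.0
```

```bash
python3 - <<'E'
from h import *
env.get_image("top"); im,K,T=shot("wrist","w9.png"); go(.5833,-.3071,.021,84.8)
m=(im.max(2)<60).astype(np.uint8)*255; m[:150]=0; m[262:]=0
cv2.imwrite("pics/w9b.png",cv2.convertScaleAbs(im,alpha=1.3))
E
```

```text
t 19.5 at [ 0.5848 -0.3063  0.0812] yaw 84.9 open 0.0558 F [0.6 0.4 0.7]  -> [-1.  -1.4 60.2] [ 0.  -0.   0.1]
```

View pics/w9b.png

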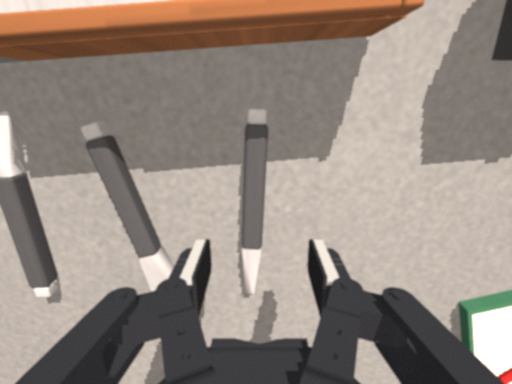

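```bash
python3 - <<'E'
from h import *
K,T=cam("wrist"); chis(K,T,(257,111),(250,292),"C"); chis(K,T,(93,131),(158,290),"B")
go(.5833,-.3071,.021,84.8)
E
```

```text
C mid [ 0.5819 -0.3081] len 0.1531 dir -97.5
B mid [ 0.484  -0.3052] len 0.1402 dir -83.6
t 19.5 at [ 0.5848 -0.3063  0.0812] yaw 84.9 open 0.0558 F [0.6 0.4 0.7]  -> [-1.  -1.4 60.2] [ 0.  -0.   0.1]
```

>>> servo_tool:
  targets:
    - [-1,-1,10,0,0,1,0.3]
    - [-1.5,-2.5,24,0,0,1.9,0.3]
    - [-1.5,-2.5,38,0,0,1.9,0.3]
    - [-1.5,-2.5,49,0,0,1.9,0.3]
    - [-1.5,-2.5,56,0,0,1.9,0.3]
    - [-1.5,-2.5,59,0,0,1.9,0.3]
    - [-1.5,-2.5,60,0,0,1.9,0.3]
    - [-1.5,-2.5,60,0,0,1.9,0.3]

```text
time: 20.13
eef_pos: [0.5816, -0.3088, 0.0201]
eef_rot: [[0.123, 0.992, -0.0], [0.992, -0.123, 0.0], [0.0, -0.0, -1.0]]
wrist_force: [0.6, -0.7, 0.2]
opening: 0.0559
finger_force: 0.0
```

>>> servo_tool:
  targets:
    - [0,0,0,0,0,0,0]
    - [0,0,0,0,0,0,-0.4]
    - [0,0,0,0,0,0,-0.7]
    - [0,0,0,0,0,0,-1]
    - [0,0,0,0,0,0,-1]
    - [0,0,0,0,0,0,-1]
    - [0,0,0,0,0,0,-1]
    - [0,0,0,0,0,0,-1]

```text
time: 20.8
eef_pos: [0.582, -0.3092, 0.0218]
eef_rot: [[0.123, 0.992, 0.001], [0.992, -0.123, -0.001], [-0.001, 0.001, -1.0]]
wrist_force: [-2.4, 0.2, 5.7]
opening: 0.0127
finger_force: 100.6
```

>>> servo_tool:
  targets:
    - [0,0,-5,0,0,0,-1]
    - [0,0,-20,0,0,0,-1]
    - [0,0,-40,0,0,0,-1]
    - [0,0,-60,0,0,0,-1]
    - [0,0,-80,0,0,0,-1]
    - [0,0,-95,0,0,0,-1]
    - [0,0,-102,0,0,0,-1]
    - [0,0,-104,0,0,0,-1]

```text
time: 21.47
eef_pos: [0.5828, -0.3094, 0.1269]
eef_rot: [[0.123, 0.992, 0.003], [0.992, -0.123, -0.002], [-0.002, 0.003, -1.0]]
wrist_force: [0.9, 1.0, -2.3]
opening: 0.0132
finger_force: 99.6
```

```bash
python3 - <<'E'
from h import *
gob(0,-.080,.125,180)
E
```

```text
[ 0.5485 -0.109 ]
t 21.5 at [ 0.5828 -0.3094  0.1269] yaw 82.9 open 0.0132 F [ 0.9  1.  -2.3]  -> [194.7 -58.7   1.3] [  0.1   0.2 -95.7]
```

>>> servo_tool:
  targets:
    - [8,-2,0,0,0,-3,-1]
    - [24,-7,0,0,0,-9,-1]
    - [40,-12,0,0,0,-15,-1]
    - [57,-17,0,0,0,-21.5,-1]
    - [74,-22,0,0,0,-28,-1]
    - [91,-27,0,0,0,-35,-1]
    - [108,-32,0,0,0,-42,-1]
    - [125,-38,0,0,0,-49,-1]

```text
time: 22.13
eef_pos: [0.5582, -0.1787, 0.1229]
eef_rot: [[-0.673, 0.74, -0.002], [0.74, 0.673, 0.001], [0.003, -0.001, -1.0]]
wrist_force: [0.1, 0.9, -2.8]
opening: 0.0129
finger_force: 99.5
```

```bash
python3 - <<'E'
from h import *
gob(0,-.080,.125,180)
E
```

```text
[ 0.5485 -0.109 ]
t 22.1 at [ 0.5582 -0.1787  0.1229] yaw 132.3 open 0.0129 F [ 0.1  0.9 -2.8]  -> [58.1 39.8 -2. ] [  0.   -0.2 -46.3]
```

>>> servo_tool:
  targets:
    - [10,7,0,0,0,-7,-1]
    - [21,14,0,0,0,-14,-1]
    - [32,22,0,0,0,-21,-1]
    - [42,29,0,0,0,-28,-1]
    - [50,34,0,0,0,-35,-1]
    - [55,38,0,0,0,-41,-1]
    - [58,40,0,0,0,-45,-1]
    - [58,40,0,0,0,-46.3,-1]

```text
time: 22.8
eef_pos: [0.549, -0.1088, 0.1229]
eef_rot: [[-1.0, 0.028, -0.003], [0.028, 1.0, 0.001], [0.003, 0.001, -1.0]]
wrist_force: [0.5, -0.1, -2.7]
opening: 0.013
finger_force: 99.5
```

```bash
python3 - <<'E'
from h import *
im,K,T=shot("wrist","w10.png"); gob(0,-.080,.0718,180)
cv2.imwrite("pics/w10b.png",cv2.convertScaleAbs(im,alpha=1.3))
E
```

```text
[ 0.5485 -0.109 ]
t 22.9 at [ 0.5493 -0.1094  0.1232] yaw 178.3 open 0.0130 F [ 0.6  0.2 -3.5]  -> [ 0.7  0.4 51.4] [ 0.  -0.1 -0.3]
```

View pics/w10b.png

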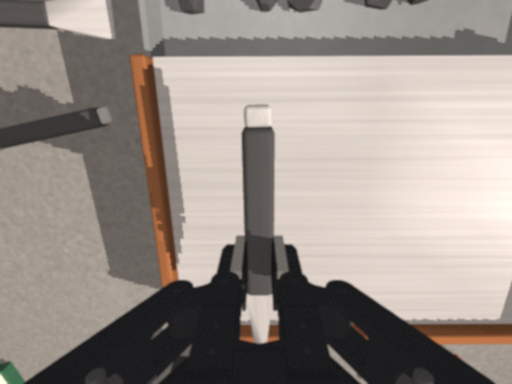

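Chisel C is held squarely, head (258,105) and tip (260,340), pointing at the back rim over the plate. I lower it and release.

>>> servo_tool:
  targets:
    - [0,0,6,0,0,0,-1]
    - [0.5,0,17,0,0,0,-1]
    - [0.5,0,29,0,0,0,-1]
    - [0.5,0,39,0,0,0,-1]
    - [0.5,0,46,0,0,0,-1]
    - [0.5,0,49,0,0,0,-1]
    - [0.5,0,50.5,0,0,0,-1]
    - [0.5,0,51.5,0,0,0,-1]

```text
time: 23.52
eef_pos: [0.5499, -0.1102, 0.0727]
eef_rot: [[-1.0, 0.031, -0.0], [0.031, 1.0, 0.0], [0.0, 0.0, -1.0]]
wrist_force: [-0.5, -0.3, -1.9]
opening: 0.013
finger_force: 99.5
```

>>> servo_tool:
  targets:
    - [0,0,0.5,0,0,0,-1]
    - [0,0,0.5,0,0,0,-1]
    - [0,0,0.5,0,0,0,-1]
    - [0,0,0,0,0,0,-0.8]
    - [0,0,0,0,0,0,-0.6]
    - [0,0,0,0,0,0,-0.4]
    - [0,0,0,0,0,0,-0.1]
    - [0,0,0,0,0,0,0.2]

```text
time: 24.18
eef_pos: [0.5504, -0.1103, 0.0737]
eef_rot: [[-1.0, 0.031, 0.001], [0.031, 1.0, -0.0], [-0.001, -0.0, -1.0]]
wrist_force: [-0.4, 0.4, 0.2]
opening: 0.0486
finger_force: 0.0
```

>>> servo_tool:
  targets:
    - [0,0,0,0,0,0,0.3]
    - [0,0,-3,0,0,0,0.3]
    - [0,0,-20,0,0,0,0.3]
    - [0,0,-50,0,0,0,0.3]
    - [0,0,-85,0,0,0,0.3]
    - [0,0,-120,0,0,0,0.3]
    - [0,0,-150,0,0,0,0.3]
    - [0,0,-170,0,0,0,0.3]

```text
time: 24.85
eef_pos: [0.5514, -0.1106, 0.2475]
eef_rot: [[-1.0, 0.031, 0.006], [0.031, 1.0, -0.002], [-0.006, -0.002, -1.0]]
wrist_force: [-0.2, -0.2, -0.0]
opening: 0.0555
finger_force: 0.0
```

```bash
python3 - <<'E'
from h import *
go(.51,-.25,.24,90)
E
```

```text
t 24.9 at [ 0.5514 -0.1106  0.2475] yaw 178.2 open 0.0555 F [-0.2 -0.2 -0. ]  -> [  37.1 -140.6    7.6] [ 0.2  0.3 88.2]
```

>>> servo_tool:
  targets:
    - [3,-11,1,0,0,7,0.3]
    - [7,-25,2,0,0,14,0.3]
    - [10,-38,3,0,0,21,0.3]
    - [14,-52,4,0,0,28,0.3]
    - [17,-65,5,0,0,35,0.3]
    - [21,-78,6,0,0,42,0.3]
    - [24,-91,7,0,0,49,0.3]
    - [28,-105,7.5,0,0,56,0.3]

```text
time: 25.52
eef_pos: [0.5184, -0.2147, 0.2356]
eef_rot: [[-0.528, 0.849, 0.0], [0.849, 0.528, 0.0], [0.0, 0.0, -1.0]]
wrist_force: [0.1, 0.1, 0.3]
opening: 0.0557
finger_force: 0.0
```

```bash
python3 - <<'E'
from h import *
go(.51,-.25,.24,90)
E
```

```text
t 25.5 at [ 0.5184 -0.2147  0.2356] yaw 121.9 open 0.0557 F [0.1 0.1 0.3]  -> [-25.6 -25.8  -4.4] [ 0.  -0.  31.9]
```

>>> servo_tool:
  targets:
    - [-8,-8,-2,0,0,7,0.3]
    - [-16,-16,-4,0,0,14,0.3]
    - [-22,-22,-4,0,0,21,0.3]
    - [-25,-25,-4,0,0,27,0.3]
    - [-26,-26,-4,0,0,31,0.3]
    - [-26,-26,-4,0,0,31.9,0.3]
    - [-26,-26,-4,0,0,31.9,0.3]
    - [-26,-26,-4,0,0,31.9,0.3]

```text
time: 26.18
eef_pos: [0.5105, -0.2499, 0.2396]
eef_rot: [[-0.007, 1.0, 0.0], [1.0, 0.007, 0.0], [0.0, 0.0, -1.0]]
wrist_force: [0.6, -0.5, 0.1]
opening: 0.0553
finger_force: 0.0
```

```bash
cat > m3.py <<'E'
from h import *
import sys
im,K,T=shot("wrist"); go(.51,-.25,.24,90)
g=im.max(2); k=0
m=((g<66)).astype(np.uint8)*255
m=cv2.morphologyEx(m,cv2.MORPH_OPEN,np.ones((3,3),np.uint8))
out=im.copy()
for c in cv2.findContours(m,0,1)[0]:
    r=cv2.minAreaRect(c); L,S=max(r[1]),min(r[1])
    if 45<L<150 and 6<S<30 and r[0][1]<250:
        b=cv2.boxPoints(r); e=sorted([(tuple((b[i]+b[i-3])/2),np.linalg.norm(b[i]-b[i-3])) for i in range(4)],key=lambda q:q[1])[:2]
        w=ray(K,T,[e[0][0],e[1][0]],.012); d=w[1]-w[0]
        vals=[]
        for (p,_),sg in zip(e,(-1,1)):
            q=np.array(r[0])+(np.array(p)-r[0])*1.35; vals.append(int(g[int(np.clip(q[1],0,383)),int(np.clip(q[0],0,511))]))
        print("shank",np.round(r[0]),"LxS %.0f %.0f"%(L,S),"ends",np.round(e[0][0]),vals[0],w[0,:2].round(4),"|",np.round(e[1][0]),vals[1],w[1,:2].round(4),"len %.3f dir %.1f"%(np.linalg.norm(d),np.degrees(np.arctan2(d[1],d[0]))))
cv2.imwrite("pics/m3.png",im); np.savez("m3.npz",K=K,T=T)
E
python3 m3.py
```

```text
t 26.2 at [ 0.5105 -0.2498  0.2396] yaw 90.4 open 0.0554 F [-0.4  0.7  0.4]  -> [-0.2 -0.5 -0.4] [-0.  -0.   0.4]
```

```bash
python3 - <<'E'
from h import *
im=cv2.imread("pics/m3.png"); z=np.load("m3.npz"); K,T=z["K"],z["T"]; g=im.max(2)
for n,p in(("A",(.4017,-.2928,.016)),("B",(.4865,-.306,.016))):
    q=proj(K,T,[p])[0]; print(n,q.round(1),g[int(q[1]),int(q[0])-24:int(q[0])+25:3])
for th in(50,60,70,80):
    m=(g<th).astype(np.uint8)
    n,l,st,ce=cv2.connectedComponentsWithStats(m); print(th,[(s[:4].tolist(),int(s[4])) for s in st[1:] if s[4]>400])
E
```

```text
A [176.2 195.6] [140 143 139 140 142 138 126  76  78  79  69 105 136 137 135 133 133]
B [239.6 205.2] [133 134 134 135 140 134  90  76  76  78  79  82 133 138 136 133 140]
50 [([443, 84, 69, 65], 2420), ([17, 241, 486, 143], 29118)]
60 [([443, 84, 69, 65], 2589), ([16, 240, 488, 144], 29785)]
70 [([229, 34, 96, 14], 469), ([442, 74, 70, 76], 2855), ([16, 240, 490, 144], 30200)]
80 [([397, 0, 24, 111], 448), ([229, 28, 97, 20], 1243), ([442, 74, 70, 76], 3030), ([227, 154, 24, 69], 826), ([171, 173, 15, 63], 730), ([16, 240, 496, 144], 30673)]
```

```bash
sed -i 's/im,K,T=shot("wrist"); go(.51,-.25,.24,90)/im,K,T=shot("wrist"); go(.51,-.25,.24,90); TH=int(sys.argv[1])/; s/(g<66)/(g<TH)/' m3.py; python3 m3.py 84
python3 - <<'E'
from h import *
z=np.load("m3.npz"); K,T=z["K"],z["T"]; print([proj(K,T,[p])[0].round(0).tolist() for p in((.4017,-.2928,.016),(.4865,-.306,.016))])
E
```

```text
t 26.3 at [ 0.5106 -0.2498  0.2395] yaw 90.4 open 0.0556 F [ 0.8 -0.2  0.1]  -> [-0.2 -0.6 -0.5] [ 0.  -0.   0.4]
shank [178. 204.] LxS 61 13 ends [177. 174.] 194 [ 0.4047 -0.2636] | [179. 235.] 90 [ 0.3985 -0.354 ] len 0.091 dir -94.0
shank [238. 188.] LxS 68 16 ends [233. 155.] 86 [ 0.4786 -0.2377] | [244. 222.] 170 [ 0.4921 -0.3328] len 0.096 dir -81.9
shank [277.  38.] LxS 97 17 ends [229.  36.] 186 [ 0.477 -0.102] | [326.  39.] 180 [ 0.5871 -0.1039] len 0.110 dir -1.0
[[176.0, 196.0], [240.0, 205.0]]
```

>>> servo_tool:
  targets:
    - [-8,-3,15,0,0,-2,0.3]
    - [-20,-8,45,0,0,-5,0.3]
    - [-34,-14,82,0,0,-7.6,0.3]
    - [-46,-20,118,0,0,-7.6,0.3]
    - [-53,-23,145,0,0,-7.6,0.3]
    - [-54,-23,156,0,0,-7.6,0.3]
    - [-54,-23,160,0,0,-7.6,0.3]
    - [-54,-23,160,0,0,-7.6,0.3]

```text
time: 26.95
eef_pos: [0.4879, -0.3037, 0.0791]
eef_rot: [[-0.138, 0.99, -0.001], [0.99, 0.138, 0.001], [0.001, -0.001, -1.0]]
wrist_force: [-0.2, -0.3, -0.7]
opening: 0.0555
finger_force: 0.0
```

```bash
python3 - <<'E'
from h import *
env.get_image("top"); im,K,T=shot("wrist"); go(.4875,-.304,.0215,98); g=im.max(2)
for r in (120,150,180,210,230):
    k=np.flatnonzero(g[r,200:320]<95)+200; print(r,k[[0,-1]] if len(k) else None, ray(K,T,((k[0]+k[-1])/2,r),.016)[0,:2].round(4) if len(k) else "")
c=g[:300,258]; print(c[60:300:6])
E
```

```text
t 27.1 at [ 0.4896 -0.3048  0.0816] yaw 98.0 open 0.0554 F [-0.5 -0.  -0. ]  -> [ 1.2 -2.1 60.1] [ 0.2  0.1 -0. ]
120 [225 225] [ 0.4586 -0.2395]
150 [216 280] [ 0.4764 -0.2574]
180 [245 266] [ 0.4844 -0.2781]
210 [246 266] [ 0.488  -0.3012]
230 [247 267] [ 0.491  -0.3175]
[ 98  99  97  95  96  97  97  97 116 142 133  55  59  91  88  91  92  89
  90  89  88  88  88  88  89  89  88  88  88  87  86  83 198 194 193 192
 191 150 161 121]
```

>>> servo_tool:
  targets:
    - [1,-1,10,0,0,-1,0.3]
    - [1,-1,24,0,0,-1,0.3]
    - [1,-1,38,0,0,-1,0.3]
    - [1,-1,49,0,0,-1,0.3]
    - [1,-1,56,0,0,-1,0.3]
    - [1,-1,59,0,0,-1,0.3]
    - [1,-1,60,0,0,-1,0.3]
    - [1,-1,60,0,0,-1,0.3]

```text
time: 27.72
eef_pos: [0.487, -0.3036, 0.0197]
eef_rot: [[-0.155, 0.988, 0.0], [0.988, 0.155, -0.0], [-0.0, 0.0, -1.0]]
wrist_force: [-0.8, 0.1, -0.3]
opening: 0.0555
finger_force: 0.0
```

>>> servo_tool:
  targets:
    - [0,0,0,0,0,0,0]
    - [0,0,0,0,0,0,-0.4]
    - [0,0,0,0,0,0,-0.7]
    - [0,0,0,0,0,0,-1]
    - [0,0,0,0,0,0,-1]
    - [0,0,0,0,0,0,-1]
    - [0,0,0,0,0,0,-1]
    - [0,0,0,0,0,0,-1]

```text
time: 28.38
eef_pos: [0.4873, -0.3038, 0.0206]
eef_rot: [[-0.155, 0.988, 0.001], [0.988, 0.155, -0.001], [-0.001, 0.001, -1.0]]
wrist_force: [-1.4, 1.8, 5.6]
opening: 0.013
finger_force: 99.5
```

>>> servo_tool:
  targets:
    - [0,0,-5,0,0,0,-1]
    - [0,0,-20,0,0,0,-1]
    - [0,0,-40,0,0,0,-1]
    - [0,0,-60,0,0,0,-1]
    - [0,0,-80,0,0,0,-1]
    - [0,0,-95,0,0,0,-1]
    - [0,0,-102,0,0,0,-1]
    - [0,0,-104,0,0,0,-1]

```text
time: 29.05
eef_pos: [0.4872, -0.3038, 0.1247]
eef_rot: [[-0.155, 0.988, 0.002], [0.988, 0.155, -0.001], [-0.002, 0.001, -1.0]]
wrist_force: [-0.2, -0.9, -2.8]
opening: 0.013
finger_force: 98.5
```

```bash
python3 - <<'E'
from h import *
gob(0,.0,.125,180)
E
```

```text
[ 0.5505 -0.029 ]
t 29.1 at [ 0.4872 -0.3038  0.1247] yaw 98.9 open 0.0130 F [-0.2 -0.9 -2.8]  -> [261.6 105.2  -0.6] [  0.    0.1 -79.7]
```

>>> servo_tool:
  targets:
    - [10,4,0,0,0,-4,-1]
    - [32,13,0,0,0,-11,-1]
    - [58,23,0,0,0,-18,-1]
    - [84,34,0,0,0,-25,-1]
    - [110,44,0,0,0,-32,-1]
    - [136,55,0,0,0,-39,-1]
    - [162,65,0,0,0,-46,-1]
    - [186,75,0,0,0,-53,-1]

```text
time: 29.72
eef_pos: [0.5305, -0.1059, 0.1215]
eef_rot: [[-0.885, 0.465, -0.003], [0.465, 0.885, 0.001], [0.004, -0.0, -1.0]]
wrist_force: [-1.2, 0.5, -3.0]
opening: 0.0132
finger_force: 98.5
```

```bash
python3 - <<'E'
from h import *
gob(0,.0,.125,180)
E
```

```text
[ 0.5505 -0.029 ]
t 29.7 at [ 0.5305 -0.1059  0.1215] yaw 152.3 open 0.0132 F [-1.2  0.5 -3. ]  -> [18.1 77.4 -3.4] [  0.   -0.2 -26.3]
```

>>> servo_tool:
  targets:
    - [6,24,0,0,0,-6.5,-1]
    - [11,45,0,0,0,-13,-1]
    - [15,62,0,0,0,-19,-1]
    - [17,73,0,0,0,-24,-1]
    - [18,77,0,0,0,-26.3,-1]
    - [18,77,0,0,0,-26.3,-1]
    - [18,77,0,0,0,-26.3,-1]
    - [18,77,0,0,0,-26.3,-1]

```text
time: 30.38
eef_pos: [0.5514, -0.0318, 0.1224]
eef_rot: [[-0.999, 0.032, -0.002], [0.032, 0.999, 0.0], [0.002, 0.0, -1.0]]
wrist_force: [0.1, 0.6, -2.3]
opening: 0.013
finger_force: 98.5
```

```bash
python3 - <<'E'
from h import *
im,K,T=shot("wrist","w12.png"); gob(0,.0,.0708,180); g=im.max(2)
print(g[60:260:6,258]); 
for r in (130,160,190,210): k=np.flatnonzero(g[r,200:320]<95)+200; print(r,k[[0,-1]] if len(k) else None)
E
```

```text
[ 0.5505 -0.029 ]
t 30.4 at [ 0.5516 -0.032   0.1227] yaw 178.2 open 0.0132 F [ 0.1 -0.4 -2.7]  -> [ 1.1  3.  51.9] [ 0.  -0.1 -0.4]
[163 161 169 161 160 161 159 162 163 131 159 166 163  58  62  65  65  64
  63  64  65  64  64  66  65  66  65  66  66  64  42  43  43  42]
130 None
160 [243 273]
190 [243 273]
210 [244 273]
```

>>> servo_tool:
  targets:
    - [1,1,6,0,0,0,-1]
    - [1,2,17,0,0,-0.3,-1]
    - [1,3,29,0,0,-0.3,-1]
    - [1,3,39,0,0,-0.3,-1]
    - [1,3,46,0,0,-0.3,-1]
    - [1,3,49,0,0,-0.3,-1]
    - [1,3,50.5,0,0,-0.3,-1]
    - [1,3,51.5,0,0,-0.3,-1]

```text
time: 31.1
eef_pos: [0.5514, -0.0286, 0.0716]
eef_rot: [[-1.0, 0.026, -0.0], [0.026, 1.0, 0.0], [0.0, 0.0, -1.0]]
wrist_force: [-0.5, -0.1, -1.9]
opening: 0.0129
finger_force: 98.5
```

>>> servo_tool:
  targets:
    - [0,0,0.5,0,0,0,-1]
    - [0,0,0.5,0,0,0,-1]
    - [0,0,0.5,0,0,0,-1]
    - [0,0,0,0,0,0,-0.8]
    - [0,0,0,0,0,0,-0.6]
    - [0,0,0,0,0,0,-0.4]
    - [0,0,0,0,0,0,-0.1]
    - [0,0,0,0,0,0,0.2]

```text
time: 31.77
eef_pos: [0.5519, -0.0286, 0.0726]
eef_rot: [[-1.0, 0.026, 0.001], [0.026, 1.0, -0.0], [-0.001, -0.0, -1.0]]
wrist_force: [0.0, -0.0, 0.3]
opening: 0.0488
finger_force: 0.0
```

>>> servo_tool:
  targets:
    - [0,0,0,0,0,0,0.3]
    - [0,0,-3,0,0,0,0.3]
    - [0,0,-20,0,0,0,0.3]
    - [0,0,-50,0,0,0,0.3]
    - [0,0,-85,0,0,0,0.3]
    - [0,0,-120,0,0,0,0.3]
    - [0,0,-150,0,0,0,0.3]
    - [0,0,-170,0,0,0,0.3]

```text
time: 32.43
eef_pos: [0.5529, -0.0288, 0.2465]
eef_rot: [[-1.0, 0.026, 0.006], [0.026, 1.0, -0.001], [-0.006, -0.001, -1.0]]
wrist_force: [0.6, 0.3, 0.8]
opening: 0.0557
finger_force: 0.0
```

```bash
python3 - <<'E'
from h import *
go(.45,-.24,.24,90)
E
```

```text
t 32.4 at [ 0.5529 -0.0288  0.2465] yaw 178.5 open 0.0557 F [0.6 0.3 0.8]  -> [  97.5 -213.8    6.1] [ 0.2  0.3 88.5]
```

>>> servo_tool:
  targets:
    - [7,-15,1,0,0,7,0.3]
    - [14,-32,2,0,0,14,0.3]
    - [22,-49,3,0,0,21,0.3]
    - [30,-66,4,0,0,28,0.3]
    - [38,-83,5,0,0,35,0.3]
    - [46,-100,6,0,0,42,0.3]
    - [54,-118,6,0,0,49,0.3]
    - [62,-136,6,0,0,56,0.3]

```text
time: 33.1
eef_pos: [0.4853, -0.1636, 0.2362]
eef_rot: [[-0.533, 0.846, 0.0], [0.846, 0.533, -0.0], [-0.0, 0.0, -1.0]]
wrist_force: [-0.7, -0.2, 0.5]
opening: 0.0555
finger_force: 0.0
```

```bash
python3 - <<'E'
from h import *
go(.45,-.24,.24,90)
E
```

```text
t 33.1 at [ 0.4853 -0.1636  0.2362] yaw 122.2 open 0.0555 F [-0.7 -0.2  0.5]  -> [-45.9 -70.6  -3.8] [ 0.   0.  32.2]
```

>>> servo_tool:
  targets:
    - [-12,-18,-2,0,0,7,0.3]
    - [-25,-38,-3,0,0,14,0.3]
    - [-36,-56,-4,0,0,21,0.3]
    - [-43,-66,-4,0,0,27,0.3]
    - [-46,-71,-4,0,0,31,0.3]
    - [-46,-71,-4,0,0,32.2,0.3]
    - [-46,-71,-4,0,0,32.2,0.3]
    - [-46,-71,-4,0,0,32.2,0.3]

```text
time: 33.77
eef_pos: [0.4509, -0.2395, 0.2401]
eef_rot: [[-0.007, 1.0, 0.0], [1.0, 0.007, 0.0], [0.0, 0.0, -1.0]]
wrist_force: [1.2, 0.4, 0.1]
opening: 0.0555
finger_force: 0.0
```

```bash
python3 m3.py 84; python3 m3.py 92
```

```text
t 33.8 at [ 0.451  -0.2393  0.24  ] yaw 90.4 open 0.0553 F [ 0.  -0.4 -0.6]  -> [-11.1  59.    0. ] [ 0.  -0.   0.4]
shank [221. 211.] LxS 60 12 ends [222. 181.] 190 [ 0.4038 -0.2629] | [220. 241.] 89 [ 0.3977 -0.3532] len 0.090 dir -93.8
shank [498. 122.] LxS 59 25 ends [498.  93.] 137 [ 0.7405 -0.1495] | [498. 152.] 84 [ 0.7613 -0.2209] len 0.074 dir -73.8
shank [337.  50.] LxS 96 17 ends [289.  48.] 190 [ 0.4862 -0.1031] | [385.  51.] 177 [ 0.5968 -0.1056] len 0.111 dir -1.3
shank [466.  60.] LxS 126 8 ends [481.  -1.] 107 [ 0.6936 -0.0536] | [451. 122.] 143 [ 0.6912 -0.1833] len 0.130 dir -91.0
t 33.9 at [ 0.451  -0.2393  0.24  ] yaw 90.4 open 0.0557 F [ 0.3  0.  -1.1]  -> [-11.2  58.9   0. ] [ 0.  -0.   0.4]
shank [222. 211.] LxS 60 13 ends [222. 181.] 185 [ 0.403  -0.2626] | [222. 241.] 90 [ 0.3997 -0.3528] len 0.090 dir -92.1
shank [338.  50.] LxS 97 18 ends [289.  48.] 189 [ 0.4863 -0.1028] | [386.  51.] 178 [ 0.5977 -0.1054] len 0.111 dir -1.3
shank [466.  60.] LxS 126 8 ends [481.  -1.] 107 [ 0.6937 -0.0532] | [451. 122.] 144 [ 0.6907 -0.1833] len 0.130 dir -91.3
```

>>> servo_tool:
  targets:
    - [-8,-7,15,0,0,1,0.3]
    - [-20,-18,45,0,0,2,0.3]
    - [-34,-30,82,0,0,3.4,0.3]
    - [-46,-42,118,0,0,3.4,0.3]
    - [-53,-48,145,0,0,3.4,0.3]
    - [-54,-49,156,0,0,3.4,0.3]
    - [-54,-49,160,0,0,3.4,0.3]
    - [-54,-49,160,0,0,3.4,0.3]

```text
time: 34.53
eef_pos: [0.4024, -0.2936, 0.0797]
eef_rot: [[0.053, 0.999, -0.001], [0.999, -0.053, 0.001], [0.001, -0.001, -1.0]]
wrist_force: [0.6, 0.2, 0.4]
opening: 0.0556
finger_force: 0.0
```

```bash
python3 - <<'E'
from h import *
env.get_image("top"); im,K,T=shot("wrist"); go(.4017,-.2937,.0215,87); g=im.max(2)
for r in (170,180,190,200,210,220,230):
    k=np.flatnonzero(g[r,215:310]<95)+215; print(r,k[[0,-1]] if len(k) else None, ray(K,T,((k[0]+k[-1])/2,r),.016)[0,:2].round(4) if len(k) else "")
print(g[90:300:6,258])
E
```

```text
t 34.6 at [ 0.4039 -0.2948  0.0818] yaw 87.0 open 0.0555 F [-0.2  0.6  0.9]  -> [ 1.1 -2.4 60.3] [0.2 0.1 0. ]
170 [239 242] [ 0.3939 -0.2596]
180 [243 265] [ 0.403  -0.2675]
190 [243 265] [ 0.4026 -0.275 ]
200 [244 265] [ 0.4025 -0.2828]
210 [241 264] [ 0.4006 -0.2907]
220 [243 264] [ 0.4008 -0.2989]
230 [243 264] [ 0.4004 -0.3073]
[ 93  97  98 175 218 218 217 217 218 215 216 212 203 191  87  85  83  86
  83  84  85  84  84  83  83  85  85  83  83  83  83  83 198 199 112]
```

>>> servo_tool:
  targets:
    - [1,-1,10,0,0,0.5,0.3]
    - [2,-2.5,24,0,0,0.5,0.3]
    - [2,-2.5,38,0,0,0.5,0.3]
    - [2,-2.5,49,0,0,0.5,0.3]
    - [2,-2.5,56,0,0,0.5,0.3]
    - [2,-2.5,59,0,0,0.5,0.3]
    - [2,-2.5,60,0,0,0.5,0.3]
    - [2,-2.5,60,0,0,0.5,0.3]

```text
time: 35.3
eef_pos: [0.4, -0.2922, 0.0202]
eef_rot: [[0.062, 0.998, 0.0], [0.998, -0.062, -0.0], [-0.0, 0.0, -1.0]]
wrist_force: [0.0, -0.1, 1.1]
opening: 0.0557
finger_force: 0.0
```

>>> servo_tool:
  targets:
    - [0,0,0,0,0,0,0]
    - [0,0,0,0,0,0,-0.4]
    - [0,0,0,0,0,0,-0.7]
    - [0,0,0,0,0,0,-1]
    - [0,0,0,0,0,0,-1]
    - [0,0,0,0,0,0,-1]
    - [0,0,0,0,0,0,-1]
    - [0,0,0,0,0,0,-1]

```text
time: 35.97
eef_pos: [0.4002, -0.2925, 0.021]
eef_rot: [[0.062, 0.998, 0.001], [0.998, -0.062, -0.001], [-0.001, 0.001, -1.0]]
wrist_force: [-0.1, 0.9, 5.3]
opening: 0.0129
finger_force: 99.0
```

>>> servo_tool:
  targets:
    - [0,0,-5,0,0,0,-1]
    - [0,0,-20,0,0,0,-1]
    - [0,0,-40,0,0,0,-1]
    - [0,0,-60,0,0,0,-1]
    - [0,0,-80,0,0,0,-1]
    - [0,0,-95,0,0,0,-1]
    - [0,0,-102,0,0,0,-1]
    - [0,0,-104,0,0,0,-1]

```text
time: 36.63
eef_pos: [0.4002, -0.2925, 0.1252]
eef_rot: [[0.062, 0.998, 0.002], [0.998, -0.062, -0.002], [-0.002, 0.002, -1.0]]
wrist_force: [-0.5, -0.8, -2.0]
opening: 0.0133
finger_force: 98.1
```

```bash
python3 - <<'E'
from h import *
gob(0,.08,.125,0)
E
```

```text
[0.5525 0.051 ]
t 36.6 at [ 0.4002 -0.2925  0.1252] yaw 86.4 open 0.0133 F [-0.5 -0.8 -2. ]  -> [ 3.523e+02  1.306e+02 -1.000e-01] [ 0.2 -0.  87.8]
```

>>> servo_tool:
  targets:
    - [10,4,0,0,0,3,-1]
    - [34,13,0,0,0,9,-1]
    - [62,23,0,0,0,15,-1]
    - [90,33,0,0,0,21,-1]
    - [118,44,0,0,0,28,-1]
    - [146,54,0,0,0,35,-1]
    - [174,64,0,0,0,41,-1]
    - [202,75,0,0,0,48,-1]

```text
time: 37.3
eef_pos: [0.4859, -0.0933, 0.1222]
eef_rot: [[0.787, 0.617, -0.003], [0.617, -0.787, 0.001], [-0.002, -0.003, -1.0]]
wrist_force: [0.5, -0.3, -2.4]
opening: 0.0135
finger_force: 98.1
```

```bash
python3 - <<'E'
from h import *
gob(0,.08,.125,0)
E
```

```text
[0.5525 0.051 ]
t 37.3 at [ 0.4859 -0.0933  0.1222] yaw 38.1 open 0.0135 F [ 0.5 -0.3 -2.4]  -> [141.4 -72.4  -2.9] [-0.1  0.2 39.5]
```

>>> servo_tool:
  targets:
    - [26,-13,0,0,0,7,-1]
    - [54,-28,0,0,0,14,-1]
    - [82,-42,0,0,0,21,-1]
    - [108,-55,0,0,0,28,-1]
    - [126,-65,0,0,0,34,-1]
    - [137,-70,0,0,0,38,-1]
    - [141,-72,0,0,0,39.5,-1]
    - [141,-72,0,0,0,39.5,-1]

```text
time: 37.97
eef_pos: [0.5518, 0.0502, 0.1221]
eef_rot: [[1.0, -0.017, -0.003], [-0.017, -1.0, 0.0], [-0.003, -0.0, -1.0]]
wrist_force: [-0.3, -0.5, -2.4]
opening: 0.0132
finger_force: 98.2
```

```bash
python3 - <<'E'
from h import *
im,K,T=shot("wrist","w13.png"); gob(0,.08,.0712,0); g=im.max(2)
print(g[60:260:6,258]); 
for r in (190,210,225): k=np.flatnonzero(g[r,200:320]<95)+200; print(r,k[[0,-1]] if len(k) else None)
E
```

```text
[0.5525 0.051 ]
t 38.0 at [0.5515 0.0495 0.1222] yaw -0.9 open 0.0129 F [-0.1 -0.1 -3.2]  -> [ 1.1 -1.5 51. ] [0.  0.2 0.5]
[142 186 190 182 185 183 185 189 181 191 190 189 188 189 187 186 186 186
 183 183 186 189 189 191  91  73  76  75  74  74  74  73  49  49]
190 None
210 [246 273]
225 [246 273]
```

>>> servo_tool:
  targets:
    - [1,-1,6,0,0,0,-1]
    - [1,-1.5,17,0,0,0.5,-1]
    - [1,-1.5,29,0,0,0.5,-1]
    - [1,-1.5,39,0,0,0.5,-1]
    - [1,-1.5,46,0,0,0.5,-1]
    - [1,-1.5,49,0,0,0.5,-1]
    - [1,-1.5,50,0,0,0.5,-1]
    - [1,-1.5,51,0,0,0.5,-1]

```text
time: 38.68
eef_pos: [0.5539, 0.0503, 0.0728]
eef_rot: [[1.0, -0.027, -0.0], [-0.027, -1.0, -0.0], [-0.0, 0.0, -1.0]]
wrist_force: [0.7, 0.6, -2.6]
opening: 0.0131
finger_force: 98.2
```

>>> servo_tool:
  targets:
    - [0,0,0.5,0,0,0,-1]
    - [0,0,0.5,0,0,0,-1]
    - [0,0,0.5,0,0,0,-1]
    - [0,0,0,0,0,0,-0.8]
    - [0,0,0,0,0,0,-0.6]
    - [0,0,0,0,0,0,-0.4]
    - [0,0,0,0,0,0,-0.1]
    - [0,0,0,0,0,0,0.2]

```text
time: 39.35
eef_pos: [0.5543, 0.0504, 0.0736]
eef_rot: [[1.0, -0.027, 0.001], [-0.027, -1.0, -0.0], [0.001, 0.0, -1.0]]
wrist_force: [-0.6, -0.3, -0.5]
opening: 0.049
finger_force: 0.0
```

>>> servo_tool:
  targets:
    - [0,0,0,0,0,0,0.3]
    - [0,0,-3,0,0,0,0.3]
    - [0,0,-20,0,0,0,0.3]
    - [0,0,-50,0,0,0,0.3]
    - [0,0,-85,0,0,0,0.3]
    - [0,0,-120,0,0,0,0.3]
    - [0,0,-150,0,0,0,0.3]
    - [0,0,-170,0,0,0,0.3]

```text
time: 40.02
eef_pos: [0.5553, 0.0504, 0.2475]
eef_rot: [[1.0, -0.027, 0.006], [-0.027, -1.0, -0.0], [0.006, 0.0, -1.0]]
wrist_force: [-0.1, -0.5, -0.2]
opening: 0.0557
finger_force: 0.0
```

```bash
python3 - <<'E'
from h import *
go(.33,.40,.3,0)
E
```

```text
t 40.0 at [0.5553 0.0504 0.2475] yaw -1.6 open 0.0557 F [-0.1 -0.5 -0.2]  -> [-234.4 -343.4  -53.9] [ 0.  -0.3 -1.6]
```

>>> servo_tool:
  targets:
    - [-10,-15,-10,0,0,0,0.3]
    - [-30,-43,-25,0,0,0,0.3]
    - [-51,-74,-40,0,0,0,0.3]
    - [-72,-106,-50,0,0,0,0.3]
    - [-94,-138,-54,0,0,0,0.3]
    - [-116,-170,-54,0,0,0,0.3]
    - [-138,-202,-54,0,0,0,0.3]
    - [-158,-231,-54,0,0,0,0.3]

```text
time: 40.68
eef_pos: [0.4007, 0.2872, 0.2977]
eef_rot: [[1.0, -0.027, 0.001], [-0.027, -1.0, 0.001], [0.001, -0.001, -1.0]]
wrist_force: [1.2, 0.9, -0.4]
opening: 0.0553
finger_force: 0.0
```

```bash
python3 - <<'E'
from h import *
b,K,T=shot("top","t9.png"); s,_,_=shot("scene","s9.png")
A=cv2.resize(cv2.convertScaleAbs(b[130:250,130:300],alpha=1.6),(800,565),interpolation=2)[:300+265]
C=np.zeros((600,800,3),np.uint8)
C[:300,:]=cv2.resize(cv2.convertScaleAbs(b[140:225,140:367],alpha=1.6),(800,300),interpolation=2)
C[300:,:400]=cv2.resize(cv2.convertScaleAbs(s[140:270,180:350],alpha=1.3),(400,300),interpolation=2)
C[300:,400:]=cv2.resize(s,(400,300)); cv2.imwrite("pics/f.png",C)
E
```

```text
(no output)
```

View pics/f.png

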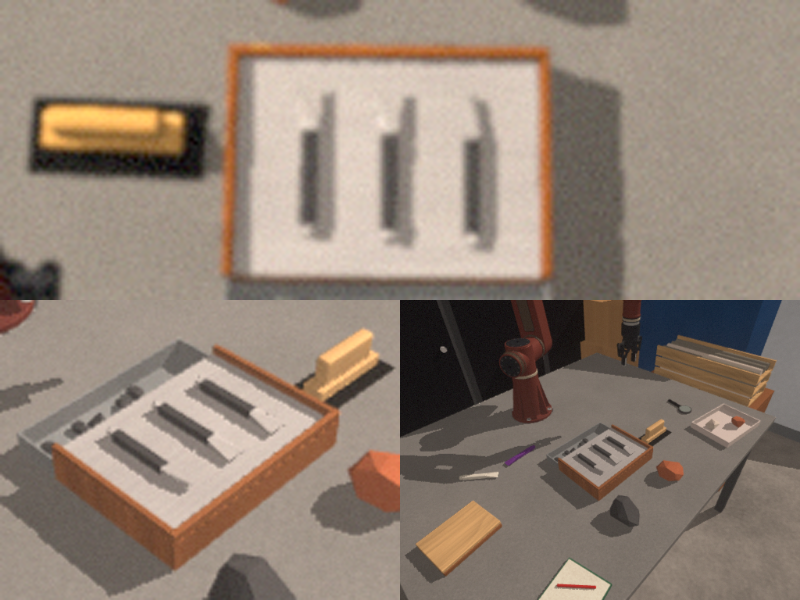

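All three chisels lie flat on the clean plate at (310,165), (392,175) and (473,175) in the top view, edges toward the back rim and well apart. The chips are in the trough and the scraper is upright on its mat. I check the angles numerically before handing in.

```bash
python3 - <<'E'
from h import *
b=cv2.imread("pics/t9.png"); K,T=cam("top"); g=b.max(2); m=(g<66).astype(np.uint8); m[:158]=0; m[215:]=0; m[:,:212]=0; m[:,292:]=0
n,l,st,ce=cv2.connectedComponentsWithStats(m)
for i in range(1,n):
    if st[i,4]>40:
        y,x=np.nonzero(l==i); W=ray(K,T,np.c_[x,y],.066)[:,:2]; q=cv2.fitLine(W.astype(np.float32),cv2.DIST_L2,0,.01,.01).ravel(); print(st[i],W.mean(0).round(4),np.degrees(np.arctan(q[1]/q[0])).round(1))
hs=cv2.cvtColor(b,cv2.COLOR_BGR2HSV); y,x=np.nonzero((hs[...,0]<30)&(hs[...,1]>90)&(hs[...,2]>70)&(np.arange(512)<198)&(np.arange(512)>140)&(np.arange(384)[:,None]>160)&(np.arange(384)[:,None]<200)); print("scr px",x.min(),x.max(),y.min(),y.max())
E
```

```text
[226 178   4  25  82] [0.5334 0.0462] -1.8
[249 179   4  25  79] [ 0.532 -0.032] -1.8
[273 181   3  24  72] [ 0.5239 -0.1126] -1.5
scr px 151 191 169 182
```

The chisels sit at -1.5 to -1.8°, against the board's -1.4°. I hand the job in.

```bash
python3 -c "
from workcell import env
print(env.finish_job())"
```

```text
the job is handed in; nothing more can be done
None
```

I've handed the job in after about 41 s of the 210 s. All 5 chips are in the trough, and the scraper block stands upright in the middle of its mat. The 3 chisels lie flat and apart on the clean plate, edges to the back rim and within about half a degree of the board's sides. I did not touch the rock specimens, the case or the lens.

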